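Re-equip the relay base of the extruder heater controller

ROBOT

A 7-joint arm with a two-finger parallel gripper is mounted at the origin on the work surface. World frame = base frame: x ahead of the robot, y to its left, z up, the work surface at z = 0. Lengths are in m, angles in rad, forces in N, time in s.
With the tool pointing down it reaches from about 0.4 to 0.85 m from the base axis. Payload 4.5 kg.
Tool frame: the origin (TCP) lies between the finger pads; the fingertips stand r.tip_reach ahead of it and the grasp point (between the pads) lies 3 mm ahead of it (r.tip_reach is the distance from the TCP to the fingertips, in m); z points along the fingers, y is the line along which they close (so a half turn about z gives the same grasp; the last joint's range is limited). The gripper opens to 88 mm and grips with 3 to 60 N. Pads are 18 mm wide; open, the fingers measure 123 mm over their backs; the gripper's body (75 mm by 187 mm) begins 45 mm behind the grasp point.
Start: joints at [-1.127, 0.689, -0.195, 1.565, 0.157, 0.902, -0.215], TCP at [0.249, 0.573, 0.261] pointing down, gripper open.
Joint ranges: [-3.01, 3.01], [-0.46, 2.08], [-1.47, 1.51], [0.13, 2.56], [-1, 4.14], [0.04, 2.09], [-2.66, 2.66]. Speed limits (rad/s): [2.57, 2.57, 3.14, 3.14, 3.14, 3.14, 3.14].

INTERFACE

Orientations are given as a unit quaternion [x, y, z, w].
In Python, from plant import r gives the robot as it stands.
- The arm moves only by the tool step_arm, never from a script. Its argument "motion" is a list of rows, each an object with "dp": the shift along the tool's x, y, z in mm, a list of three; "twist": the turn, a rotation vector about the tool's x, y, z in rad, a list of three; "hand": the opening, from -1 (shut) to 1 (fully open). In form: [{"dp": [dx, dy, dz], "twist": [rx, ry, rz], "hand": hand}, ...]. A call has 1 to 5 rows; each row is the pose to reach, as a shift and turn from the pose commanded when the call began, along the tool's axes at that moment; what a row does not reach only later rows make up. A row lasts 1/8 s, in which the tool goes at most 62.5 mm and 10.7 degrees, less where a joint would pass 70% of its speed; a pose out of reach is approached as far as the arm can. A call with a gripper value outside its range is refused whole. The fingers move at their own pace and stop on an object; "force" is the grip in N (left out, the last holds). Time passes only in rows, so rows that repeat a pose let the fingers close. It gives the time, the measured TCP pose, the force, the opening and the grip force at its end, in the units of the state.
- r.get_state(): the state, without advancing time (a new reading comes with each control period).
- r.snapshot(name): name is "scene" or "top" or "wrist"; returns a dict with "pixels" (400x640x3 uint8, red, green, blue), "depth" (400x640 float32, m along the optical axis (not along the pixel's ray), 0 where there is no reading), "fx", "fy", "cx", "cy" (pixels), "xyz" and "orientation" of the camera in the world; the wrist camera has in their place "mount" (4x4, takes a point from camera to tool coordinates, whose origin is the TCP and whose axes are the flange's). Camera axes: x right, y down, z forward; pixel columns grow to the right and rows downward; lengths in m; the calibration is good to about 2 mm. A picture is of the moment at which its call begins: read the wrist's pose just before it.
- r.finish_job(): hands the job in; it is judged then, once.
Trained networks look in the newest picture that a camera, given by its name, has taken for a name from the list of things; names that differ only in an ending like _2 or _b are one class to them, and where a whole thing is asked for, a point or a joint stands for the part that bears it (a point fixed in the world has none). Each returns a list of dicts, best first, with "score" (0 to 1); they miss things now and then, are a little off and sometimes report something else, mostly with a low value. They report only what shows in the picture. A call takes as long as a camera call. They do not tell look-alikes from the thing itself.
- r.search_frame(camera, thing): "at" ([x, y, z] in m, in the coordinates of the camera as it stood for that picture, good to about 4 mm: the middle of the surface that is visible of it).
The state is a dict: "clock": time; "q": joint angles; "qd": joint speeds; "joint_torque": joint torques, N m; "tool_pos": TCP position; "eef_rot": TCP orientation; "contact_force": force on the tool from outside, world axes, zero at the start; "moment": the same for the moment, N m; "opening": opening from 0.0 (shut) to 1.0 (fully open); "finger_force": force on a finger pad.
Only numpy, scipy, OpenCV 4.12 (cv2) and the standard library are available. Lean on these libraries where they do the work, as an engineer would, in place of code of your own. Each camera call takes 0.05 s, during which the arm holds its last target. There are 200 camera calls.

TASK

Get the relay base ready for service: plug every relay on the mat fully home into a socket of its own (any socket), and drop the two steel locking pins all the way through the two eyelets of the base's rear flange, one in each. Only then take the perforated guard panel out of its stand and lean it centred against the two posts at the front of the base, its long lower edge on the bench and its top tipped back towards the relays. Leave the cup, the blue lid and the screwdriver where they are.

Things in the scene. Friction and masses are not known exactly. Their poses are not given: they have to be found in the camera images.
- base: Fixed relay base, at a small yaw. Origin: on the bench under the middle of its white socket block, 60 (x) x 214 (y) x 40 mm high, with four square sockets in a row; x points to its rear, away from the robot, y along the row, z up. Behind the block an aluminium flange 10 thick, x = 30 to 76 mm, top at z = 40; in front two steel posts (see post_mid).
- socket0 (a point): Centre of the mouth of socket 0 on the block's top face (base frame: x 0, y -75 mm, z 40). Square hole 38 x 38, 18 deep, small chamfer, sides along the base's x and y; sockets are 50 mm apart. Axes as the base.
- socket1 (a point): Centre of the mouth of socket 1 on the block's top face (base frame: x 0, y -25 mm, z 40). Square hole 38 x 38, 18 deep, small chamfer, sides along the base's x and y; sockets are 50 mm apart. Axes as the base.
- socket2 (a point): Centre of the mouth of socket 2 on the block's top face (base frame: x 0, y 25 mm, z 40). Square hole 38 x 38, 18 deep, small chamfer, sides along the base's x and y; sockets are 50 mm apart. Axes as the base.
- socket3 (a point): Centre of the mouth of socket 3 on the block's top face (base frame: x 0, y 75 mm, z 40). Square hole 38 x 38, 18 deep, small chamfer, sides along the base's x and y; sockets are 50 mm apart. Axes as the base.
- eye0 (a point): Centre of the mouth of eyelet 0 on the flange's top face (base frame: x 53, y -75, z 40 mm). Round through hole 11 mm in diameter in the 10 mm flange, small chamfer, 30 mm of free space below. Axes as the base.
- eye1 (a point): Centre of the mouth of eyelet 1 on the flange's top face (base frame: x 53, y 75, z 40 mm). Round through hole 11 mm in diameter in the 10 mm flange, small chamfer, 30 mm of free space below. Axes as the base.
- post_mid (a point): Midway between the two posts' front top edges (base frame x -60, y 0, z 85 mm). Dark steel posts 12 (x) x 14 (y) x 85 mm high at base y = +-100 mm, front faces at x = -60; nothing reaches farther forward. Axes as the base.
- mat: Fixed dark rubber work mat, 300 x 300 x 3 mm, on which the relays stand; origin under its centre, on the bench.
- relay0: Loose plug-in relay, 130 g, may be absent (None): black square plug 36 x 36 x 16 high, weighted, below a white square body 40 x 40 x 28 high. Origin: centre of the plug's underside; x, y along its sides, z up. Stands on its plug on the mat. All alike; quarter turns make no difference. Home, the body rests on the block, origin 16 mm below the socket's mouth.
- relay1: Loose plug-in relay, 130 g, may be absent (None): black square plug 36 x 36 x 16 high, weighted, below a white square body 40 x 40 x 28 high. Origin: centre of the plug's underside; x, y along its sides, z up. Stands on its plug on the mat. All alike; quarter turns make no difference. Home, the body rests on the block, origin 16 mm below the socket's mouth.
- relay2: Loose plug-in relay, 130 g, may be absent (None): black square plug 36 x 36 x 16 high, weighted, below a white square body 40 x 40 x 28 high. Origin: centre of the plug's underside; x, y along its sides, z up. Stands on its plug on the mat. All alike; quarter turns make no difference. Home, the body rests on the block, origin 16 mm below the socket's mouth.
- relay3: Loose plug-in relay, 130 g, may be absent (None): black square plug 36 x 36 x 16 high, weighted, below a white square body 40 x 40 x 28 high. Origin: centre of the plug's underside; x, y along its sides, z up. Stands on its plug on the mat. All alike; quarter turns make no difference. Home, the body rests on the block, origin 16 mm below the socket's mouth.
- pin_holder: Fixed aluminium block 110 (x) x 44 (y) x 40 high in which the two pins stand upright, 64 mm apart along its x, in 11 mm holes. Origin under its centre.
- pin0: Loose steel locking pin, 60 g: round shaft 8 mm in diameter, 34 long, tapered tip, below a round head 20 mm in diameter, 36 high. Origin: the tip; z up along the pin. At the start it stands in the holder, head's underside at z = 40 mm. Fully in an eyelet, the head rests on the flange, origin 34 mm below the mouth. Both alike.
- pin1: Loose steel locking pin, 60 g: round shaft 8 mm in diameter, 34 long, tapered tip, below a round head 20 mm in diameter, 36 high. Origin: the tip; z up along the pin. At the start it stands in the holder, head's underside at z = 40 mm. Fully in an eyelet, the head rests on the flange, origin 34 mm below the mouth. Both alike.
- stand: Fixed dark steel stand for the guard, 160 (x) x 70 (y): 6 mm foot plate and two rails 30 high that leave a slot 10 mm wide along x. Origin under its centre; rail tops at z = 36 mm.
- guard: Loose perforated aluminium guard panel 250 (x) x 8 (y) x 130 (z) mm, about 300 g. Origin: centre of its lower edge face; z up the panel, y its normal; both faces alike. At the start it stands upright in the stand's slot, lower edge 6 mm above the bench.
- guard_top (a point): Centre of the guard's upper edge, 130 mm along z from its origin.
- jar: Bystander: open clear plastic cup, 90 in diameter, 55 high; origin under its centre.
- jar_lid: Bystander: flat blue lid, 94 in diameter, 10 high, on the bench.
- driver: Bystander: screwdriver lying on the bench.
Mind the look-alikes: they are no part of the job. Leave any pink look-alike of the relay0 alone.

How it is judged:
By the outcome, as a careful person would: the job done as asked, in the order asked, and still so for the second after the job is handed in, with the robot touching nothing.
Of relay0, relay1, relay2, relay3 only 3 to 4 are there at a start; the rules pass over those that are not, and their reading is None.
At some moment in a run one of relay0, relay1, relay2, relay3 may be knocked a few centimetres aside while the robot is not near it.
It also fails if it takes over 192 s, if anything falls off the work surface, if the arm or the gripper's body presses on something with over 40 N, if the wrist force passes 120 N, or if a joint passes its speed limit or range.

## Working session

There is one attempt and no reset: what is moved stays moved. The work goes in short steps, Python scripts to look and compute and a tool call to move; the robot and the scene stay as the last step left them, time stands still between calls to the robot, and variables do not carry over. Pictures are saved under pics/ and viewed, at most 14 in all, crops included, and the job is handed in when it is done.

Besides the shell and the picture viewer there is one more tool, called after "Request:" by a JSON object that holds its "api" and its "payload", one argument or row to a line. step_arm: Moves the arm, as the interface text tells. Its arguments: {"type":"object","properties":{"motion":{"type":"array"},"force":{"type":"number"}},"required":["motion"]}

```bash
ls; mkdir -p pics; cat > h.py <<'E'
import numpy as np, cv2
from scipy.spatial.transform import Rotation as R
from plant import r
def cam(name):
    st=r.get_state(); s=r.snapshot(name)
    if 'mount' in s:
        T=np.eye(4);T[:3,:3]=R.from_quat(st['eef_rot']).as_matrix();T[:3,3]=st['tool_pos'];T=T@np.array(s['mount'])
    else:
        T=np.eye(4);o=np.array(s['orientation']);T[:3,:3]=R.from_quat(o).as_matrix() if o.size==4 else o;T[:3,3]=s['xyz']
    s['T']=T; return s
def cloud(s):
    d=s['depth'];v,u=np.mgrid[:d.shape[0],:d.shape[1]]
    P=np.stack([(u-s['cx'])/s['fx']*d,(v-s['cy'])/s['fy']*d,d],-1)
    W=P@s['T'][:3,:3].T+s['T'][:3,3]; W[d==0]=np.nan; return W
def find(s,name,thing,mn=0.3):
    return [(round(x['score'],2),np.round(s['T'][:3,:3]@np.array(x['at'])+s['T'][:3,3],4).tolist()) for x in r.search_frame(name,thing) if x['score']>mn]
def save(s,f): cv2.imwrite('pics/'+f,s['pixels'][:,:,::-1])
E
python3 - <<'E'
from h import *
print(r.tip_reach, r.get_state())
for c in ['top','scene']:
    s=cam(c); save(s,c+'0.png'); print(c,s['T'][:3,3])
    for t in ['base','socket0','socket1','eye0','eye1','post_mid','mat','relay0','pin_holder','pin0','stand','guard','guard_top','jar','jar_lid','driver']:
        print(t,find(s,c,t))
E
```

```text
pics
0.022 {'clock': 0.0, 'q': array([-1.12719971,  0.68997578, -0.19450881,  1.56632925,  0.15729204,
        0.90249869, -0.2150956 ]), 'qd': array([-0.00020402,  0.00101353,  0.00144704, -0.00049876,  0.00188713,
       -0.00156778,  0.00046928]), 'joint_torque': array([ 2.37574977e-04, -5.27554214e+01, -1.26736544e+00, -1.53431368e+01,
       -5.27330046e-02,  6.39314341e-03,  1.75452169e-04]), 'tool_pos': array([0.24882435, 0.57269453, 0.25991892]), 'eef_rot': array([ 2.03429305e-01,  9.79089214e-01, -9.02250590e-04, -1.21271000e-04]), 'contact_force': array([-0.11166781, -0.45397582,  0.47033165]), 'moment': array([-0.01145488,  0.04230368, -0.01264483]), 'finger_force': 0.0, 'opening': 1.0007618706920758}
top [0.31596279 0.00559602 1.17048317]
base [(0.79, [0.6288, -0.0168, 0.0402])]
socket0 [(0.85, [0.6324, -0.0165, 0.0384])]
socket1 [(0.85, [0.6324, -0.0165, 0.0384])]
eye0 [(0.94, [0.6329, -0.0178, 0.0378])]
eye1 [(0.94, [0.6329, -0.0178, 0.0378])]
post_mid [(0.9, [0.6281, -0.0185, 0.0412])]
mat [(0.9, [0.4871, 0.2902, 0.0014]), (0.36, [0.5534, 0.3496, 0.0469])]
relay0 [(0.8
[... 867 characters left out ...]
8])]
mat [(0.59, [0.5246, 0.2768, 0.0003])]
relay0 [(0.98, [0.557, 0.2499, 0.0364]), (0.84, [0.4565, 0.3467, 0.0369]), (0.78, [0.5627, 0.3478, 0.0399]), (0.5, [0.2866, 0.2527, 0.0321])]
pin_holder [(0.96, [0.6557, -0.2461, 0.0395])]
pin0 [(0.66, [0.5944, -0.2509, 0.0643]), (0.65, [0.6545, -0.2515, 0.0671])]
stand [(0.96, [0.5141, -0.3603, 0.009]), (0.73, [0.5424, -0.3624, 0.0992]), (0.44, [0.6557, -0.2488, 0.0663])]
guard [(0.62, [0.6383, -0.0137, 0.0375]), (0.59, [0.5378, -0.3675, 0.1066])]
guard_top [(0.63, [0.5463, -0.3659, 0.1004])]
jar [(0.6, [0.763, 0.1861, 0.0324])]
jar_lid [(0.58, [0.8072, -0.0131, 0.0091]), (0.47, [0.7612, 0.1871, 0.0307])]
driver [(0.88, [0.8017, -0.2569, 0.0224])]
```

View pics/top0.png

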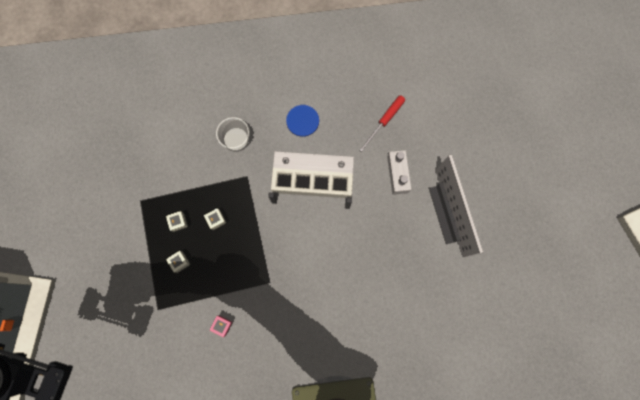

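View pics/scene0.png

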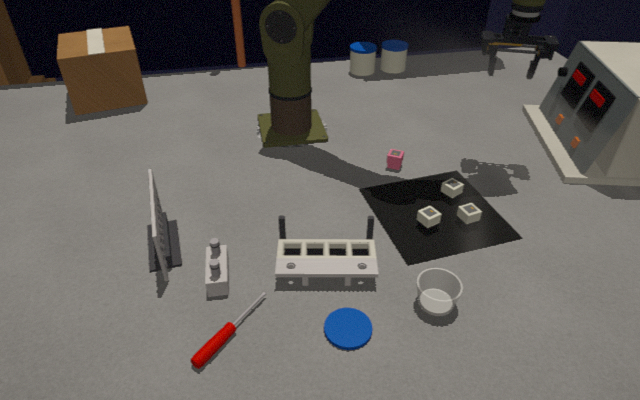

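Three white relays stand on the mat (top view about 177,221; 214,219; 178,261). The pink look-alike is off the mat at 220,325. The base is at 313,175, the pins at 400,157 and 403,181, and the guard at 465,205. Next I'll measure these with depth and plan a wrist view.

```bash
cat >> h.py <<'E'
def rect(W,z0,z1,c,rad):
    m=(W[...,2]>z0)&(W[...,2]<z1)&(np.hypot(W[...,0]-c[0],W[...,1]-c[1])<rad)
    P=W[m][:,:2]; b=cv2.minAreaRect((P*1000).astype(np.float32)); return m.sum(),np.round(b[0],1),np.round(b[1],1),round(b[2],1),np.round(P.mean(0)*1000,1),round(float(np.median(W[m][:,2]))*1000,1)
def go(p,ydir=None,n=1):
    """delta from now to tool-down pose at p with tool y axis at angle ydir (rad, world); folds half turns"""
    st=r.get_state(); Q=R.from_quat(st['eef_rot']); M=Q.as_matrix()
    dp=M.T@(np.array(p)-st['tool_pos'])*1000
    y=np.arctan2(M[1,1],M[0,1]) if ydir is None else ydir
    out=[]
    for k in (0,np.pi):
        a=y+k; Y=np.array([np.cos(a),np.sin(a),0]);Z=np.array([0,0,-1.]);X=np.cross(Y,Z)
        T=R.from_matrix(np.stack([X,Y,Z],1)); out.append((Q.inv()*T).as_rotvec())
    tw=min(out,key=np.linalg.norm)
    print('go dp',np.round(dp,1).tolist(),'tw',np.round(tw,4).tolist(),'alt',np.round(max(out,key=np.linalg.norm),3).tolist(),'pos',np.round(st['tool_pos'],4),'yaw_y',round(float(np.degrees(np.arctan2(M[1,1],M[0,1]))),2),'q7',round(st['q'][6],2),'t',st['clock'])
E
python3 - <<'E'
from h import *
s=cam('top');W=cloud(s);print(s['fx'])
for c in [(.548,.25),(.555,.349),(.448,.349)]: print(rect(W,.030,.06,c,.04))
print('block',rect(W,.030,.05,(.632,-.017),.16))
for c in [(.58,-.25),(.645,-.25)]: print('pin',rect(W,.06,.09,c,.02))
print('guard',rect(W,.10,.16,(.489,-.37),.2))
print('stand',rect(W,.02,.04,(.489,-.37),.15),'holder',rect(W,.03,.045,(.61,-.25),.08))
st=r.get_state();M=r.snapshot('wrist');print(np.round(M['mount'],3),M['fx'])
go([.5,.29,.32],np.pi/2)
E
```

```text
437.6840522622388
(np.int64(262), array([546.2, 251.6]), array([40.8, 40.6]), 21.7, array([545. , 250.2]), 46.0)
(np.int64(271), array([552.3, 351.4]), array([41. , 41.5]), 11.9, array([551.7, 349.8]), 45.5)
(np.int64(279), array([446.2, 354.3]), array([40.2, 40.8]), 27.2, array([445.7, 352.4]), 46.1)
block (np.int64(2365), array([624. , -15.4]), array([214.4, 138.7]), 78.7, array([642.6, -19.6]), 39.3)
pin (np.int64(59), array([ 583.5, -250.7]), array([18.9, 18.3]), 18.0, array([ 582.6, -249.9]), 75.0)
pin (np.int64(58), array([ 646.8, -251.5]), array([18.8, 17.6]), 44.4, array([ 646.3, -251.2]), 75.1)
guard (np.int64(839), array([ 492.4, -373.6]), array([249.8,  10.1]), 6.7, array([ 488.9, -372.6]), 128.3)
stand (np.int64(526), array([ 484.4, -312.6]), array([249. , 122.7]), 7.1, array([ 498. , -353.7]), 35.0) holder (np.int64(538), array([ 616. , -251.6]), array([ 45.2, 111. ]), 88.5, array([ 612.5, -249.7]), 39.7)
[[ 0.001 -0.965 -0.264  0.066]
 [ 1.     0.     0.001  0.   ]
 [-0.001 -0.264  0.965 -0.124]
 [ 0.     0.     0.     1.   ]] 339.44600302568534
go dp [-343.1, -159.8, -59.3] tw [0.0001, 0.0, -0.4098] alt [0.0, -0.0, 2.732] pos [0.249  0.5733 0.2607] yaw_y 66.52 q7 -0.22 t 1.8
```

Request:
{"api": "step_arm", "payload": {
  "motion": [
    {"dp": [-300, -160, 10], "twist": [0, 0, -0.41], "hand": 1},
    {"dp": [-300, -160, 10], "twist": [0, 0, -0.41], "hand": 1},
    {"dp": [-300, -160, 10], "twist": [0, 0, -0.41], "hand": 1},
    {"dp": [-300, -160, 10], "twist": [0, 0, -0.41], "hand": 1},
    {"dp": [-300, -160, 10], "twist": [0, 0, -0.41], "hand": 1}
  ]
}}

```text
clock: 2.42
tool_pos: [0.4445, 0.3271, 0.2517]
eef_rot: [-0.0, 1.0, 0.0, 0.0]
contact_force: [0.7, 0.9, -0.7]
opening: 0.999
finger_force: 0.0
```

Request:
{"api": "step_arm", "payload": {
  "motion": [
    {"dp": [-40, 0, 0], "twist": [0, 0, 0], "hand": 1},
    {"dp": [-40, 0, 0], "twist": [0, 0, 0], "hand": 1}
  ]
}}

```text
clock: 2.68
tool_pos: [0.4867, 0.327, 0.2514]
eef_rot: [0.003, 1.0, 0.0, 0.001]
contact_force: [-0.9, 0.6, 0.4]
opening: 1.002
finger_force: 0.0
```

```bash
python3 - <<'E'
from h import *
s=cam('wrist');W=cloud(s);save(s,'w1.png')
for c in [(.546,.251),(.552,.351),(.446,.354)]: print(rect(W,.040,.06,c,.035))
print('mat relays',find(s,'wrist','relay0'))
go([.60,-.02,.27],np.pi/2)
E
```

```text
(np.int64(1477), array([548.6, 254.3]), array([40.4, 39.8]), 21.0, array([547. , 254.9]), 47.8)
(np.int64(1434), array([555.2, 354.4]), array([40.7, 40.1]), 12.2, array([553.3, 354.1]), 47.9)
(np.int64(1757), array([448.7, 357.1]), array([39.8, 39.9]), 26.6, array([448.2, 356.8]), 47.7)
mat relays [(0.88, [0.4458, 0.3503, 0.0502]), (0.88, [0.5488, 0.3509, 0.0504]), (0.88, [0.5407, 0.2544, 0.0499])]
go dp [-117.2, -349.0, -18.9] tw [0.0005, -0.0008, 0.0003] alt [0.001, 0.001, -3.141] pos [0.4827 0.329  0.2514] yaw_y 90.02 q7 0.62 t 2.775
```

Request:
{"api": "step_arm", "payload": {
  "motion": [
    {"dp": [-117, -349, -19], "twist": [0, 0, 0], "hand": 1},
    {"dp": [-117, -349, -19], "twist": [0, 0, 0], "hand": 1},
    {"dp": [-117, -349, -19], "twist": [0, 0, 0], "hand": 1},
    {"dp": [-117, -349, -19], "twist": [0, 0, 0], "hand": 1},
    {"dp": [-117, -349, -19], "twist": [0, 0, 0], "hand": 1}
  ]
}}

```text
clock: 3.4
tool_pos: [0.582, 0.0329, 0.268]
eef_rot: [-0.002, 1.0, 0.0, -0.0]
contact_force: [1.4, 0.2, 0.4]
opening: 0.999
finger_force: 0.0
```

Request:
{"api": "step_arm", "payload": {
  "motion": [
    {"dp": [0, -60, 0], "twist": [0, 0, 0], "hand": 1},
    {"dp": [0, -60, 0], "twist": [0, 0, 0], "hand": 1},
    {"dp": [0, -60, 0], "twist": [0, 0, 0], "hand": 1},
    {"dp": [0, -60, 0], "twist": [0, 0, 0], "hand": 1}
  ]
}}

```text
clock: 3.9
tool_pos: [0.5822, -0.0241, 0.2679]
eef_rot: [-0.002, 1.0, 0.001, 0.0]
contact_force: [0.1, 0.4, 1.5]
opening: 1.001
finger_force: 0.0
```

```bash
python3 - <<'E'
from h import *
for k in range(3):
    s=cam('wrist');W=cloud(s);print(r.get_state()['tool_pos'])
    z=W[...,2]
    print('posts',[rect(W,.075,.095,c,.03)[:5] for c in [(.57,.083),(.57,-.117)]])
    m=(z>.034)&(z<.046)&(np.hypot(W[...,0]-.64,W[...,1]+.018)<.14)
    b=cv2.minAreaRect((W[m][:,:2]*1000).astype(np.float32));print('block+flange',b,np.median(z[m]))
    for c in [(.583,-.25),(.647,-.251)]: print('pin',rect(W,.065,.09,c,.02))
    # interior holes: floor of sockets
    m=(z>.012)&(z<.030)&(np.abs(W[...,0]-.632)<.035)&(np.abs(W[...,1]+.018)<.11)
    n,l,stt,cen=cv2.connectedComponentsWithStats(m.astype(np.uint8))
    for i in range(1,n):
        if stt[i,4]>200: print('hole',stt[i,4],np.round(np.nanmean(W[l==i],0),4))
save(s,'w2.png')
E
```

```text
[ 0.58233499 -0.02442488  0.26782962]
posts [(np.int64(243), array([583.8,  96.4]), array([14.4, 12. ]), 78.9, array([583.2,  95.2])), (np.int64(84), array([ 548.6, -100.2]), array([14.1,  6.2]), 63.0, array([ 547.9, -101.1]))]
block+flange ((625.986083984375, -12.9866943359375), (214.85488891601562, 136.82666015625), 78.851318359375) 0.04057448357046023
pin (np.int64(497), array([ 586.3, -248.4]), array([20.3, 19.9]), 67.6, array([ 585.5, -246.5]), 75.9)
pin (np.int64(376), array([ 648.1, -249.4]), array([20. , 15.9]), 75.6, array([ 647.3, -247.8]), 75.9)
hole 802 [ 0.6103 -0.0867  0.0234]
hole 1067 [ 0.6158 -0.0363  0.0233]
hole 1046 [0.6254 0.0139 0.0234]
hole 987 [0.6352 0.0643 0.0236]
[ 0.58237927 -0.0248901   0.26776416]
posts [(np.int64(240), array([583.9,  96.5]), array([14.4, 11.8]), 78.7, array([583.2,  95.1])), (np.int64(83), array([ 548.8, -100.3]), array([14.2,  6.6]), 62.2, array([ 548.2, -100.9]))]
block+flange ((625.9248046875, -12.979476928710938), (214.54673767089844, 136.5321502685547), 78.87924194335938) 0.04057208130504797
pin (np.int64(499), array([ 585.9, -248.
[... 303 characters left out ...]
 0.58243285 -0.02538862  0.26772545]
posts [(np.int64(242), array([583.8,  96.2]), array([13.8, 12. ]), 78.8, array([583.2,  95.2])), (np.int64(85), array([ 548.3, -100.3]), array([14.3,  6.6]), 70.6, array([ 548., -101.]))]
block+flange ((625.829833984375, -13.333091735839844), (214.72816467285156, 136.55587768554688), 78.902099609375) 0.04056427281014413
pin (np.int64(494), array([ 586.2, -248.2]), array([20.3, 20. ]), 61.4, array([ 585.5, -246.5]), 75.9)
pin (np.int64(377), array([ 647.9, -249.2]), array([20.4, 16. ]), 74.8, array([ 647.2, -247.7]), 75.8)
hole 816 [ 0.6103 -0.0867  0.0234]
hole 1062 [ 0.6159 -0.0363  0.0233]
hole 1047 [0.6253 0.0138 0.0234]
hole 989 [0.6352 0.0644 0.0235]
```

View pics/w2.png

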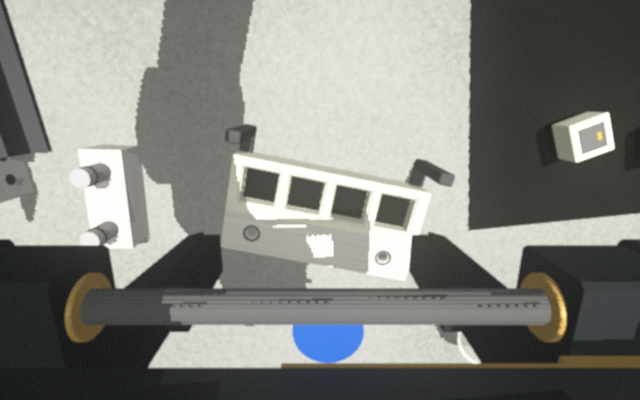

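The wrist picture shows the four socket mouths at about (262,185), (305,195), (350,203) and (396,210), the eyelets at (251,233) and (382,257), the posts at (240,135) and (430,173), and the pins at the left.

```bash
cat >> h.py <<'E'
def plane(s,uv,z):
    uv=np.atleast_2d(uv).astype(float); d=np.stack([(uv[:,0]-s['cx'])/s['fx'],(uv[:,1]-s['cy'])/s['fy'],np.ones(len(uv))],1)@s['T'][:3,:3].T
    t=s['T'][:3,3]; return (t+d*((z-t[2])/d[:,2])[:,None])[:,:2]
def mouths(s,W,org,yaw):
    """socket mouths: pixels whose ray meets plane z=.04 inside block, but depth clearly below"""
    H=s['depth'].shape; v,u=np.mgrid[:H[0],:H[1]]
    P=plane(s,np.stack([u.ravel(),v.ravel()],1),.040)-org
    c,q=np.cos(yaw),np.sin(yaw); B=np.stack([P[:,0]*c+P[:,1]*q,-P[:,0]*q+P[:,1]*c],1).reshape(*H,2)
    m=(W[...,2]<.0375)&(np.abs(B[...,0])<.027)&(np.abs(B[...,1])<.1045)
    n,l,stt,cen=cv2.connectedComponentsWithStats(m.astype(np.uint8)); res=[]
    for i in range(1,n):
        if stt[i,4]>250:
            b=cv2.minAreaRect((B[l==i]*1000).astype(np.float32)); mx=B[l==i].max(0);mn=B[l==i].min(0)
            print('mouth base-frame centre',np.round(b[0],1),np.round(b[1],1),round(b[2],1),'mid',np.round((mx+mn)*500,1),stt[i,4])
E
python3 - <<'E'
from h import *
s=cam('wrist');W=cloud(s); mouths(s,W,np.array([.618,-.0115]),np.radians(-11.1))
go([.50,.29,.25],np.radians(-11.1))
E
```

```text
mouth base-frame centre [ -0.5 -74.9] [39.5 40.1] 88.7 mid [ -0.7 -74.8] 1239
mouth base-frame centre [ -0.7 -25.1] [39.5 39.7] 1.6 mid [ -1. -25.] 1206
mouth base-frame centre [-0.5 24.4] [38.8 40.4] 89.7 mid [-0.5 24.4] 1186
mouth base-frame centre [-0.4 74.2] [38.7 38.8] 89.4 mid [-0.4 74.3] 1156
go dp [81.7, 316.0, 17.8] tw [0.0004, 0.0003, -1.3746] alt [0.0, -0.0, 1.767] pos [ 0.5825 -0.0258  0.2677] yaw_y 90.14 q7 1.25 t 4.1
```

Request:
{"api": "step_arm", "payload": {
  "motion": [
    {"dp": [80, 316, 20], "twist": [0, 0, 1.767], "hand": 1},
    {"dp": [80, 316, 20], "twist": [0, 0, 1.767], "hand": 1},
    {"dp": [80, 316, 20], "twist": [0, 0, 1.767], "hand": 1},
    {"dp": [80, 316, 20], "twist": [0, 0, 1.767], "hand": 1},
    {"dp": [80, 316, 20], "twist": [0, 0, 1.767], "hand": 1}
  ]
}}

```text
clock: 4.72
tool_pos: [0.5051, 0.2775, 0.2485]
eef_rot: [0.454, 0.891, 0.0, 0.0]
contact_force: [1.0, -0.8, -0.2]
opening: 0.999
finger_force: 0.0
```

```bash
python3 - <<'E'
from h import *
go([.50,.28,.25],np.radians(-11.1))
E
```

```text
go dp [5.0, -2.6, -1.5] tw [0.0005, -0.0003, 0.8218] alt [0.0, 0.001, -2.32] pos [0.5051 0.2775 0.2485] yaw_y 35.99 q7 -0.02 t 4.725
```

Request:
{"api": "step_arm", "payload": {
  "motion": [
    {"dp": [5, 0, 0], "twist": [0, 0, 0.82], "hand": 1},
    {"dp": [5, 0, 0], "twist": [0, 0, 0.82], "hand": 1},
    {"dp": [5, 0, 0], "twist": [0, 0, 0.82], "hand": 1},
    {"dp": [5, 0, 0], "twist": [0, 0, 0.82], "hand": 1},
    {"dp": [5, 0, 0], "twist": [0, 0, 0.82], "hand": 1}
  ]
}}

```text
clock: 5.35
tool_pos: [0.5025, 0.2799, 0.2485]
eef_rot: [0.77, 0.637, 0.0, -0.0]
contact_force: [-0.4, -1.0, -0.1]
opening: 0.997
finger_force: 0.0
```

Request:
{"api": "step_arm", "payload": {
  "motion": [
    {"dp": [0, 0, 0], "twist": [0, 0, 0], "hand": 1},
    {"dp": [0, 0, 0], "twist": [0, 0, 0], "hand": 1},
    {"dp": [0, 0, 0], "twist": [0, 0, 0], "hand": 1}
  ]
}}

```text
clock: 5.72
tool_pos: [0.5029, 0.2792, 0.2485]
eef_rot: [0.77, 0.638, 0.0, -0.0]
contact_force: [-0.5, -0.1, 0.4]
opening: 0.998
finger_force: 0.0
```

```bash
python3 - <<'E'
from h import *
s=cam('wrist');W=cloud(s);save(s,'w3.png')
for c in [(.546,.251),(.552,.351),(.446,.354)]: print(rect(W,.040,.06,c,.035))
t=cam('top');W2=cloud(t)
for c in [(.546,.251),(.552,.351),(.446,.354)]: print('top',rect(W2,.030,.06,c,.04))
go([.548,.252,.15],np.radians(21))
E
```

```text
(np.int64(1599), array([549.1, 254. ]), array([39.9, 40.7]), 21.6, array([548.8, 255.2]), 47.6)
(np.int64(1993), array([555.5, 354.3]), array([40., 40.]), 12.4, array([555.2, 354.6]), 47.7)
(np.int64(1934), array([449.2, 357. ]), array([40.2, 40.2]), 26.6, array([450. , 357.1]), 47.5)
top (np.int64(260), array([546.5, 251.9]), array([41.2, 40.6]), 21.7, array([544.9, 250.2]), 46.0)
top (np.int64(15), array([552.1, 333. ]), array([12.7, 37.8]), 79.7, array([549.7, 336.2]), 41.3)
top (np.int64(76), array([435.7, 349.3]), array([18.2, 41.1]), 24.1, array([431.6, 349.5]), 44.8)
go dp [-18.4, 49.3, 98.5] tw [0.0001, -0.0003, -0.5527] alt [-0.0, -0.0, 2.589] pos [0.503  0.2791 0.2486] yaw_y -10.67 q7 -0.64 t 5.825
```

Request:
{"api": "step_arm", "payload": {
  "motion": [
    {"dp": [-16.2, 49.8, 128], "twist": [0, 0, -0.56], "hand": 0.6},
    {"dp": [-16.2, 49.8, 128], "twist": [0, 0, -0.56], "hand": 0.6},
    {"dp": [-16.2, 49.8, 128], "twist": [0, 0, -0.56], "hand": 0.6},
    {"dp": [-16.2, 49.8, 128], "twist": [0, 0, -0.56], "hand": 0.6},
    {"dp": [-16.2, 49.8, 128], "twist": [0, 0, -0.56], "hand": 0.6}
  ]
}}

```text
clock: 6.45
tool_pos: [0.5492, 0.2547, 0.1215]
eef_rot: [0.565, 0.825, 0.001, 0.0]
contact_force: [-0.3, 0.5, 0.6]
opening: 0.797
finger_force: 0.0
```

```bash
python3 - <<'E'
from h import *
s=cam('wrist');W=cloud(s)
print(rect(W,.040,.06,(.549,.254),.035))
go([.549,.254,.045],np.radians(21.4))
E
```

```text
(np.int64(4031), array([548.7, 254.2]), array([40., 40.]), 21.5, array([548.2, 255.4]), 47.6)
go dp [-0.8, -0.7, 76.8] tw [0.0021, -0.0006, -0.0016] alt [-0.001, -0.003, 3.14] pos [0.5492 0.2549 0.1218] yaw_y 21.31 q7 -0.17 t 6.5
```

Request:
{"api": "step_arm", "payload": {
  "motion": [
    {"dp": [-0.8, -0.7, 45], "twist": [0, 0, 0], "hand": 0.6},
    {"dp": [-0.8, -0.7, 76], "twist": [0, 0, 0], "hand": 0.6},
    {"dp": [-0.8, -0.7, 76], "twist": [0, 0, 0], "hand": 0.6},
    {"dp": [-0.8, -0.7, 76], "twist": [0, 0, 0], "hand": -0.3},
    {"dp": [-0.8, -0.7, 76], "twist": [0, 0, 0], "hand": -0.3}
  ],
  "force": 25
}}

```text
clock: 7.12
tool_pos: [0.5496, 0.2537, 0.0463]
eef_rot: [0.564, 0.826, 0.001, 0.001]
contact_force: [-0.4, -0.9, -0.2]
opening: 0.601
finger_force: 0.0
```

Request:
{"api": "step_arm", "payload": {
  "motion": [
    {"dp": [0, 0, 0], "twist": [0, 0, 0], "hand": -0.3},
    {"dp": [0, 0, 0], "twist": [0, 0, 0], "hand": -0.3},
    {"dp": [0, 0, 0], "twist": [0, 0, 0], "hand": -0.3}
  ]
}}

```text
clock: 7.5
tool_pos: [0.5488, 0.2532, 0.0455]
eef_rot: [0.564, 0.826, 0.0, 0.0]
contact_force: [-1.3, -0.2, 6.4]
opening: 0.449
finger_force: 25.0
```

```bash
python3 - <<'E'
from h import *
go([.6174,-.0117,.17],np.radians(-11.1)); print(r.get_state()['opening']*88)
E
```

```text
go dp [-271.6, -32.6, -124.6] tw [0.0009, -0.0005, 0.5671] alt [0.001, 0.001, -2.575] pos [0.5488 0.2532 0.0455] yaw_y 21.39 q7 -0.17 t 7.5
39.49539234304315
```

Request:
{"api": "step_arm", "payload": {
  "motion": [
    {"dp": [0, 0, -30], "twist": [0, 0, 0], "hand": -0.3},
    {"dp": [0, 0, -75], "twist": [0, 0, 0], "hand": -0.3},
    {"dp": [0, 0, -110], "twist": [0, 0, 0], "hand": -0.3}
  ]
}}

```text
clock: 7.88
tool_pos: [0.5487, 0.253, 0.156]
eef_rot: [0.564, 0.826, 0.0, 0.0]
contact_force: [0.2, 0.5, -1.6]
opening: 0.452
finger_force: 25.0
```

Request:
{"api": "step_arm", "payload": {
  "motion": [
    {"dp": [-60, -10, 0], "twist": [0, 0, 0.11], "hand": -0.3},
    {"dp": [-115, -18, 0], "twist": [0, 0, 0.22], "hand": -0.3},
    {"dp": [-170, -26, 0], "twist": [0, 0, 0.34], "hand": -0.3},
    {"dp": [-225, -34, 0], "twist": [0, 0, 0.45], "hand": -0.3},
    {"dp": [-280, -44, 0], "twist": [0, 0, 0.567], "hand": -0.3}
  ]
}}

```text
clock: 8.5
tool_pos: [0.6099, -0.0254, 0.1545]
eef_rot: [0.773, 0.634, 0.0, -0.0]
contact_force: [0.1, 0.6, -1.3]
opening: 0.45
finger_force: 25.0
```

Request:
{"api": "step_arm", "payload": {
  "motion": [
    {"dp": [0, 0, 0], "twist": [0, 0, 0], "hand": -0.3},
    {"dp": [0, 0, 0], "twist": [0, 0, 0], "hand": -0.3}
  ]
}}

```text
clock: 8.75
tool_pos: [0.6094, -0.0229, 0.1543]
eef_rot: [0.772, 0.636, 0.0, -0.001]
contact_force: [0.6, 0.4, -1.5]
opening: 0.452
finger_force: 25.0
```

```bash
python3 - <<'E'
from h import *
s=cam('wrist');W=cloud(s);save(s,'w4.png'); mouths(s,W,np.array([.6174,-.0117]),np.radians(-11.1))
go([.6124,-.0370,.155],np.radians(-11.1)); print(r.get_state()['opening']*88)
E
```

```text
mouth base-frame centre [ 0.8 75.3] [39.5 40.2] 89.0 mid [ 0.7 75.2] 3484
mouth base-frame centre [ 0.5 25. ] [39.5 39.2] 0.1 mid [ 0.5 25. ] 2938
mouth base-frame centre [ 0.1 -9.5] [40.2 10.6] 0.1 mid [ 0.1 -9.5] 694
go dp [-14.4, 5.9, -0.7] tw [-0.001, -0.0016, 0.0027] alt [0.003, -0.002, -3.139] pos [ 0.6094 -0.0218  0.1543] yaw_y -10.94 q7 -0.16 t 8.8
39.69172214916939
```

View pics/w4.png

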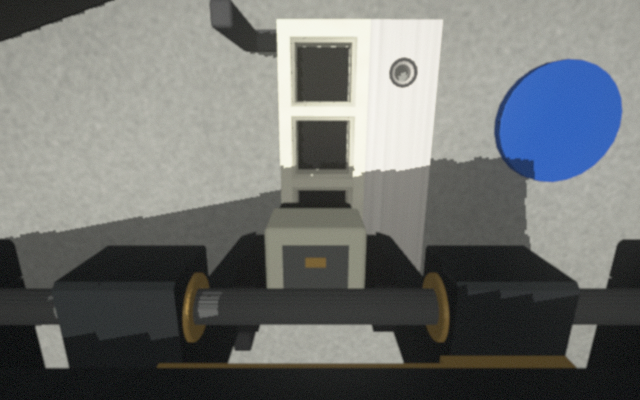

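The relay is held at (315,250). Sockets 3 and 2 are at (325,72) and (323,146), and eyelet 1 is at (403,71). I'll check the relay's offset in the hand.

```bash
cat >> h.py <<'E'
def held(s,W):
    st=r.get_state(); M=R.from_quat(st['eef_rot']).as_matrix(); L=(W-st['tool_pos'])@M
    m=(np.abs(L[...,2]+.002)<.004)&(np.abs(L[...,0])<.035)&(np.abs(L[...,1])<.024)
    Q=L[m]*1000; print('held top: n',m.sum(),'x max',np.percentile(Q[:,0],99.5).round(1),'y',np.percentile(Q[:,1],[.5,99.5]).round(1),'z',np.median(Q[:,2]).round(1))
O=np.array([.6180,-.0118]);YAW=np.radians(-11.2)
def B(x,y):
    c,q=np.cos(YAW),np.sin(YAW); return O+np.array([c*x-q*y,q*x+c*y])/1000
E
python3 - <<'E'
from h import *
s=cam('wrist');W=cloud(s);mouths(s,W,O,YAW); held(s,W)
p=B(0,-25.8); go([*p,.155],YAW);go([*p,.085],YAW)
E
```

```text
mouth base-frame centre [-0.2 74.9] [40.2 39.6] 0.4 mid [-0.2 74.9] 3473
mouth base-frame centre [-0.3 24.9] [40.1 40. ] 1.5 mid [ 0.  25.1] 2948
mouth base-frame centre [-0.4 -9. ] [39.3  9.1] 0.3 mid [-0.4 -9.1] 602
held top: n 6782 x max 21.0 y [-22.4  22.7] z -2.0
go dp [-14.8, 6.5, -0.7] tw [-0.001, -0.0017, 0.0052] alt [0.003, -0.002, -3.136] pos [ 0.6094 -0.0213  0.1543] yaw_y -10.9 q7 -0.16 t 8.85
go dp [-15.0, 6.6, 69.3] tw [-0.001, -0.0017, 0.0052] alt [0.003, -0.002, -3.136] pos [ 0.6094 -0.0213  0.1543] yaw_y -10.9 q7 -0.16 t 8.85
```

Request:
{"api": "step_arm", "payload": {
  "motion": [
    {"dp": [-15, 6.6, 30], "twist": [0, 0, 0.005], "hand": -0.3},
    {"dp": [-15, 6.6, 64], "twist": [0, 0, 0.005], "hand": -0.3},
    {"dp": [-15, 6.6, 64], "twist": [0, 0, 0.005], "hand": -0.3},
    {"dp": [-15, 6.6, 64], "twist": [0, 0, 0.005], "hand": -0.3}
  ]
}}

```text
clock: 9.35
tool_pos: [0.6139, -0.0383, 0.0914]
eef_rot: [0.773, 0.634, 0.001, 0.0]
contact_force: [-0.1, -0.3, -0.7]
opening: 0.453
finger_force: 25.0
```

```bash
python3 - <<'E'
from h import *
s=cam('wrist');W=cloud(s);mouths(s,W,O,YAW); held(s,W)
p=B(0,-25.9); go([*p,.0655],YAW)
E
```

```text
mouth base-frame centre [-0.3 70.9] [39.8 32. ] 0.0 mid [-0.3 70.9] 5735
mouth base-frame centre [-0.1 24.9] [39.5 39.2] 89.9 mid [-0.1 24.9] 5517
mouth base-frame centre [-0.2 -7.9] [39.5  8.8] 4.4 mid [-0.1 -9.1] 768
mouth base-frame centre [ -0.1 -90.5] [ 6.3 38.5] 89.9 mid [ -0.1 -90.5] 495
held top: n 6737 x max 21.7 y [-22.6  22.3] z -1.6
go dp [1.1, -1.6, 26.4] tw [0.0022, -0.001, -0.0015] alt [-0.002, -0.003, 3.14] pos [ 0.6143 -0.0387  0.0919] yaw_y -11.29 q7 -0.13 t 9.4
```

Request:
{"api": "step_arm", "payload": {
  "motion": [
    {"dp": [1, -1.4, 4], "twist": [0, 0, 0], "hand": -0.3},
    {"dp": [1, -1.4, 4], "twist": [0, 0, 0], "hand": -0.3},
    {"dp": [1, -1.4, 4], "twist": [0, 0, 0], "hand": -0.3},
    {"dp": [1, -1.4, 4], "twist": [0, 0, 0], "hand": -0.3}
  ]
}}

```text
clock: 9.9
tool_pos: [0.6122, -0.0385, 0.0866]
eef_rot: [0.774, 0.634, 0.0, 0.0]
contact_force: [-0.0, 0.4, -1.4]
opening: 0.448
finger_force: 25.0
```

```bash
python3 - <<'E'
from h import *
p=B(0,-25.9); go([*p,.0655],YAW)
E
```

```text
go dp [1.5, 0.5, 21.1] tw [0.0002, -0.0001, -0.0031] alt [-0.0, -0.0, 3.138] pos [ 0.6122 -0.0385  0.0866] yaw_y -11.38 q7 -0.13 t 9.9
```

Request:
{"api": "step_arm", "payload": {
  "motion": [
    {"dp": [1.3, 0.4, 3], "twist": [0, 0, -0.003], "hand": -0.3},
    {"dp": [1.3, 0.4, 6], "twist": [0, 0, -0.003], "hand": -0.3},
    {"dp": [1.3, 0.4, 9], "twist": [0, 0, -0.003], "hand": -0.3},
    {"dp": [1.3, 0.4, 11], "twist": [0, 0, -0.003], "hand": -0.3},
    {"dp": [1.3, 0.4, 11], "twist": [0, 0, -0.003], "hand": -0.3}
  ]
}}

```text
clock: 10.52
tool_pos: [0.6118, -0.037, 0.0751]
eef_rot: [0.773, 0.635, -0.001, -0.001]
contact_force: [-3.3, 1.3, -0.1]
opening: 0.454
finger_force: 24.7
```

Request:
{"api": "step_arm", "payload": {
  "motion": [
    {"dp": [0, -0.3, 3], "twist": [0, 0, 0], "hand": -0.3},
    {"dp": [0, -0.3, 6], "twist": [0, 0, 0], "hand": -0.3},
    {"dp": [0, -0.3, 9], "twist": [0, 0, 0], "hand": -0.3},
    {"dp": [0, -0.3, 10], "twist": [0, 0, 0], "hand": -0.3},
    {"dp": [0, -0.3, 10], "twist": [0, 0, 0], "hand": -0.3}
  ]
}}

```text
clock: 11.15
tool_pos: [0.6118, -0.0372, 0.0659]
eef_rot: [0.773, 0.635, -0.001, -0.001]
contact_force: [-4.8, 0.4, 8.1]
opening: 0.455
finger_force: 24.6
```

Request:
{"api": "step_arm", "payload": {
  "motion": [
    {"dp": [0, 0, 0], "twist": [0, 0, 0], "hand": 0.25},
    {"dp": [0, 0, 0], "twist": [0, 0, 0], "hand": 0.25},
    {"dp": [0, 0, -40], "twist": [0, 0, 0], "hand": 0.25},
    {"dp": [0, 0, -90], "twist": [0, 0, 0], "hand": 0.25}
  ]
}}

```text
clock: 11.65
tool_pos: [0.6126, -0.0373, 0.1555]
eef_rot: [0.773, 0.635, -0.0, -0.0]
contact_force: [1.4, -1.9, 0.4]
opening: 0.623
finger_force: 0.0
```

Request:
{"api": "step_arm", "payload": {
  "motion": [
    {"dp": [370, -132, 0], "twist": [0, 0, -0.41], "hand": 0.6},
    {"dp": [370, -132, 0], "twist": [0, 0, -0.41], "hand": 0.6},
    {"dp": [370, -132, 0], "twist": [0, 0, -0.41], "hand": 0.6},
    {"dp": [370, -132, 0], "twist": [0, 0, -0.41], "hand": 0.6},
    {"dp": [370, -132, 0], "twist": [0, 0, -0.41], "hand": 0.6}
  ]
}}

```text
clock: 12.28
tool_pos: [0.5671, 0.2741, 0.1556]
eef_rot: [0.627, 0.779, 0.001, 0.001]
contact_force: [1.3, 0.5, 0.9]
opening: 0.798
finger_force: 0.0
```

Request:
{"api": "step_arm", "payload": {
  "motion": [
    {"dp": [80, -40, 0], "twist": [0, 0, 0], "hand": 0.6},
    {"dp": [80, -40, 0], "twist": [0, 0, 0], "hand": 0.6},
    {"dp": [80, -40, 0], "twist": [0, 0, 0], "hand": 0.6},
    {"dp": [80, -40, 0], "twist": [0, 0, 0], "hand": 0.6}
  ]
}}

```text
clock: 12.78
tool_pos: [0.5124, 0.3396, 0.1556]
eef_rot: [0.628, 0.778, 0.0, 0.001]
contact_force: [0.5, 0.5, -0.2]
opening: 0.801
finger_force: 0.0
```

```bash
python3 - <<'E'
from h import *
s=cam('wrist');W=cloud(s);save(s,'w5.png')
for t in find(s,'wrist','relay0'): print(t,rect(W,.040,.06,t[1],.036))
print(rect(W,.040,.06,(.555,.354),.036))
go([.5554,.3543,.045],np.radians(12.3))
E
```

```text
(0.84, [0.2902, 0.2706, 0.0255]) (np.int64(288), array([293.4, 267. ]), array([11.3, 17.8]), 59.3, array([295.9, 267.5]), 43.3)
(0.71, [0.4505, 0.3549, 0.0505]) (np.int64(3368), array([448.8, 356.8]), array([40.8, 40. ]), 26.4, array([449.7, 358. ]), 47.4)
(0.65, [0.5525, 0.3566, 0.0493]) (np.int64(3102), array([555.3, 354.8]), array([40.4, 39.8]), 12.8, array([554.4, 355.6]), 47.6)
(np.int64(3102), array([555.3, 354.8]), array([40.4, 39.8]), 12.8, array([554.4, 355.6]), 47.6)
go dp [6.0, 44.9, 110.7] tw [0.0013, 0.0014, -0.004] alt [0.002, -0.002, 3.138] pos [0.5126 0.3391 0.1556] yaw_y 12.07 q7 -0.4 t 12.875
```

Request:
{"api": "step_arm", "payload": {
  "motion": [
    {"dp": [6.3, 45, 20], "twist": [0, 0, -0.006], "hand": 0.6},
    {"dp": [6.3, 45, 60], "twist": [0, 0, -0.006], "hand": 0.6},
    {"dp": [6.3, 45, 110.5], "twist": [0, 0, -0.006], "hand": 0.6},
    {"dp": [6.3, 45, 110.5], "twist": [0, 0, -0.006], "hand": 0.6},
    {"dp": [6.3, 45, 110.5], "twist": [0, 0, -0.006], "hand": 0.6}
  ]
}}

```text
clock: 13.5
tool_pos: [0.5548, 0.3568, 0.0466]
eef_rot: [0.626, 0.78, 0.001, 0.001]
contact_force: [0.3, -0.6, 0.5]
opening: 0.804
finger_force: 0.0
```

Request:
{"api": "step_arm", "payload": {
  "motion": [
    {"dp": [0, 0, 0], "twist": [0, 0, 0], "hand": -0.3},
    {"dp": [0, 0, 0], "twist": [0, 0, 0], "hand": -0.3},
    {"dp": [0, 0, 0], "twist": [0, 0, 0], "hand": -0.3},
    {"dp": [0, 0, 0], "twist": [0, 0, 0], "hand": -0.3},
    {"dp": [0, 0, 0], "twist": [0, 0, 0], "hand": -0.3}
  ]
}}

```text
clock: 14.12
tool_pos: [0.5534, 0.3576, 0.0458]
eef_rot: [0.625, 0.781, 0.0, 0.0]
contact_force: [-2.3, -0.6, 6.4]
opening: 0.449
finger_force: 25.0
```

```bash
python3 - <<'E'
from h import *
go([*B(0,25),.155],YAW)
E
```

```text
go dp [-351.6, -7.6, -109.4] tw [0.0007, -0.0006, 0.416] alt [0.001, 0.001, -2.726] pos [0.5534 0.3576 0.0458] yaw_y 12.64 q7 -0.38 t 14.125
```

Request:
{"api": "step_arm", "payload": {
  "motion": [
    {"dp": [0, 0, -30], "twist": [0, 0, 0], "hand": -0.3},
    {"dp": [0, 0, -75], "twist": [0, 0, 0], "hand": -0.3},
    {"dp": [0, 0, -110], "twist": [0, 0, 0], "hand": -0.3}
  ]
}}

```text
clock: 14.5
tool_pos: [0.5532, 0.3573, 0.1562]
eef_rot: [0.625, 0.781, 0.0, 0.0]
contact_force: [0.9, -0.6, -1.8]
opening: 0.449
finger_force: 25.0
```

Request:
{"api": "step_arm", "payload": {
  "motion": [
    {"dp": [-60, -1, 0], "twist": [0, 0, 0.08], "hand": -0.3},
    {"dp": [-120, -2, 0], "twist": [0, 0, 0.16], "hand": -0.3},
    {"dp": [-180, -3, 0], "twist": [0, 0, 0.25], "hand": -0.3},
    {"dp": [-240, -4, 0], "twist": [0, 0, 0.33], "hand": -0.3},
    {"dp": [-300, -6, 0], "twist": [0, 0, 0.416], "hand": -0.3}
  ]
}}

```text
clock: 15.12
tool_pos: [0.6129, 0.0614, 0.1547]
eef_rot: [0.774, 0.634, -0.0, -0.0]
contact_force: [0.5, 0.0, -2.2]
opening: 0.449
finger_force: 25.0
```

```bash
python3 - <<'E'
from h import *
go([*B(0,25),.155],YAW)
E
```

```text
go dp [-45.8, 19.3, -0.3] tw [-0.0004, 0.0, -0.0025] alt [0.0, 0.001, 3.139] pos [0.6129 0.0614 0.1547] yaw_y -11.34 q7 -0.27 t 15.125
```

Request:
{"api": "step_arm", "payload": {
  "motion": [
    {"dp": [-43, 19.3, 0], "twist": [0, 0, 0], "hand": -0.3},
    {"dp": [-43, 19.3, 30], "twist": [0, 0, 0], "hand": -0.3},
    {"dp": [-43, 19.3, 66], "twist": [0, 0, 0], "hand": -0.3},
    {"dp": [-43, 19.3, 66], "twist": [0, 0, 0], "hand": -0.3},
    {"dp": [-43, 19.3, 66], "twist": [0, 0, 0], "hand": -0.3}
  ]
}}

```text
clock: 15.75
tool_pos: [0.624, 0.0174, 0.0898]
eef_rot: [0.773, 0.635, 0.0, 0.0]
contact_force: [0.1, 0.0, -0.7]
opening: 0.45
finger_force: 25.0
```

Request:
{"api": "step_arm", "payload": {
  "motion": [
    {"dp": [0, 0, 0], "twist": [0, 0, 0], "hand": -0.3},
    {"dp": [0, 0, 0], "twist": [0, 0, 0], "hand": -0.3}
  ]
}}

```text
clock: 16.0
tool_pos: [0.6242, 0.0175, 0.0902]
eef_rot: [0.773, 0.635, 0.001, 0.001]
contact_force: [1.0, -0.4, -1.6]
opening: 0.455
finger_force: 25.0
```

```bash
python3 - <<'E'
from h import *
s=cam('wrist');W=cloud(s);mouths(s,W,O,YAW); held(s,W)
go([*B(0,27.5),.0655],YAW)
E
```

```text
mouth base-frame centre [-0.3 75.3] [40.  39.5] 89.5 mid [-0.2 75.1] 5436
mouth base-frame centre [-0.5 41.8] [ 6.8 38.7] 90.0 mid [-0.5 41.8] 458
held top: n 5744 x max 17.3 y [-22.8  22.8] z -2.0
go dp [-2.3, -0.3, 24.4] tw [0.0015, -0.0004, 0.0001] alt [0.001, 0.002, -3.141] pos [0.624  0.0174 0.09  ] yaw_y -11.19 q7 -0.21 t 16.05
```

Request:
{"api": "step_arm", "payload": {
  "motion": [
    {"dp": [-1.9, -1, 4], "twist": [0, 0, 0], "hand": -0.3},
    {"dp": [-1.9, -1, 8], "twist": [0, 0, 0], "hand": -0.3},
    {"dp": [-1.9, -1, 11], "twist": [0, 0, 0], "hand": -0.3},
    {"dp": [-1.9, -1, 14], "twist": [0, 0, 0], "hand": -0.3},
    {"dp": [-1.9, -1, 14], "twist": [0, 0, 0], "hand": -0.3}
  ]
}}

```text
clock: 16.68
tool_pos: [0.622, 0.0157, 0.0746]
eef_rot: [0.773, 0.635, -0.0, -0.0]
contact_force: [-0.3, 0.0, -3.2]
opening: 0.455
finger_force: 25.0
```

Request:
{"api": "step_arm", "payload": {
  "motion": [
    {"dp": [0, 0, 3], "twist": [0, 0, 0], "hand": -0.3},
    {"dp": [0, 0, 6], "twist": [0, 0, 0], "hand": -0.3},
    {"dp": [0, 0, 9], "twist": [0, 0, 0], "hand": -0.3},
    {"dp": [0, 0, 10], "twist": [0, 0, 0], "hand": -0.3},
    {"dp": [0, 0, 10], "twist": [0, 0, 0], "hand": -0.3}
  ]
}}

```text
clock: 17.3
tool_pos: [0.6222, 0.0156, 0.0667]
eef_rot: [0.773, 0.635, 0.0, 0.0]
contact_force: [-4.4, 0.1, 12.7]
opening: 0.453
finger_force: 25.0
```

```bash
python3 - <<'E'
from h import *
st=r.get_state();print(st['contact_force'])
go([.4490,.3568,.155],np.radians(26.5))
E
```

```text
[-4.38267445  0.08827597 12.68037218]
go dp [301.0, -236.2, -88.3] tw [0.0004, -0.0002, -0.6582] alt [-0.0, -0.001, 2.483] pos [0.6222 0.0156 0.0667] yaw_y -11.21 q7 -0.2 t 17.3
```

Request:
{"api": "step_arm", "payload": {
  "motion": [
    {"dp": [0, 0, 0], "twist": [0, 0, 0], "hand": 0.25},
    {"dp": [0, 0, 0], "twist": [0, 0, 0], "hand": 0.25},
    {"dp": [0, 0, -40], "twist": [0, 0, 0], "hand": 0.25},
    {"dp": [0, 0, -90], "twist": [0, 0, 0], "hand": 0.25}
  ]
}}

```text
clock: 17.8
tool_pos: [0.6213, 0.0156, 0.1547]
eef_rot: [0.773, 0.635, -0.001, -0.001]
contact_force: [0.9, -0.6, 0.5]
opening: 0.627
finger_force: 0.0
```

Request:
{"api": "step_arm", "payload": {
  "motion": [
    {"dp": [48, -38, 0], "twist": [0, 0, -0.1], "hand": 0.6},
    {"dp": [96, -76, 0], "twist": [0, 0, -0.25], "hand": 0.6},
    {"dp": [144, -114, 0], "twist": [0, 0, -0.4], "hand": 0.6},
    {"dp": [192, -152, 0], "twist": [0, 0, -0.55], "hand": 0.6},
    {"dp": [240, -190, 0], "twist": [0, 0, -0.66], "hand": 0.6}
  ]
}}

```text
clock: 18.42
tool_pos: [0.4816, 0.2897, 0.1549]
eef_rot: [0.524, 0.852, 0.0, 0.0]
contact_force: [0.7, 0.3, 1.1]
opening: 0.805
finger_force: 0.0
```

Request:
{"api": "step_arm", "payload": {
  "motion": [
    {"dp": [0, 0, 0], "twist": [0, 0, 0], "hand": 0.6},
    {"dp": [0, 0, 0], "twist": [0, 0, 0], "hand": 0.6},
    {"dp": [0, 0, 0], "twist": [0, 0, 0], "hand": 0.6}
  ]
}}

```text
clock: 18.8
tool_pos: [0.4835, 0.2858, 0.1549]
eef_rot: [0.527, 0.85, -0.0, 0.001]
contact_force: [0.3, -0.4, 0.1]
opening: 0.798
finger_force: 0.0
```

```bash
python3 - <<'E'
from h import *
s=cam('wrist');W=cloud(s)
for t in find(s,'wrist','relay0'): print(t,rect(W,.040,.06,t[1],.036))
print(rect(W,.040,.06,(.449,.357),.036))
go([.4490,.3568,.10],np.radians(26.5))
E
```

```text
(0.93, [0.4489, 0.3514, 0.048]) (np.int64(3882), array([448.9, 356.9]), array([40. , 39.3]), 26.2, array([448.8, 357.2]), 47.6)
(0.81, [0.2857, 0.269, 0.0465]) (np.int64(3290), array([275.7, 260.1]), array([41.8, 40.7]), 57.7, array([280.3, 262.2]), 44.2)
(np.int64(3882), array([448.9, 356.9]), array([40. , 39.3]), 26.2, array([448.8, 357.2]), 47.6)
go dp [78.6, 0.7, 54.9] tw [-0.0, 0.001, -0.0012] alt [0.002, 0.0, 3.14] pos [0.4834 0.2862 0.1549] yaw_y 26.43 q7 -0.2 t 18.9
```

Request:
{"api": "step_arm", "payload": {
  "motion": [
    {"dp": [50, 0.5, 30], "twist": [0, 0, 0], "hand": 0.6},
    {"dp": [78.6, 0.7, 55], "twist": [0, 0, 0], "hand": 0.6},
    {"dp": [78.6, 0.7, 55], "twist": [0, 0, 0], "hand": 0.6},
    {"dp": [78.6, 0.7, 55], "twist": [0, 0, 0], "hand": 0.6},
    {"dp": [78.6, 0.7, 55], "twist": [0, 0, 0], "hand": 0.6}
  ]
}}

```text
clock: 19.52
tool_pos: [0.4496, 0.3569, 0.1009]
eef_rot: [0.527, 0.85, 0.0, 0.001]
contact_force: [0.5, -0.5, -0.3]
opening: 0.8
finger_force: 0.0
```

```bash
python3 - <<'E'
from h import *
go([.4489,.3569,.045],np.radians(26.3))
E
```

```text
go dp [0.3, -0.7, 55.9] tw [0.0016, 0.001, 0.0023] alt [-0.002, 0.003, -3.139] pos [0.4496 0.3569 0.1009] yaw_y 26.43 q7 -0.31 t 19.525
```

Request:
{"api": "step_arm", "payload": {
  "motion": [
    {"dp": [0.2, -0.6, 30], "twist": [0, 0, 0], "hand": 0.6},
    {"dp": [0.2, -0.6, 56], "twist": [0, 0, 0], "hand": 0.6},
    {"dp": [0.2, -0.6, 56], "twist": [0, 0, 0], "hand": 0.6}
  ]
}}

```text
clock: 19.9
tool_pos: [0.4472, 0.3568, 0.0433]
eef_rot: [0.526, 0.85, -0.001, -0.0]
contact_force: [0.2, -0.2, 0.7]
opening: 0.798
finger_force: 0.0
```

Request:
{"api": "step_arm", "payload": {
  "motion": [
    {"dp": [0, 0, 0], "twist": [0, 0, 0], "hand": -0.3},
    {"dp": [0, 0, 0], "twist": [0, 0, 0], "hand": -0.3},
    {"dp": [0, 0, 0], "twist": [0, 0, 0], "hand": -0.3},
    {"dp": [0, 0, 0], "twist": [0, 0, 0], "hand": -0.3},
    {"dp": [0, 0, 0], "twist": [0, 0, 0], "hand": -0.3}
  ]
}}

```text
clock: 20.52
tool_pos: [0.4474, 0.3586, 0.0447]
eef_rot: [0.525, 0.851, 0.0, 0.0]
contact_force: [-0.6, -0.9, 6.2]
opening: 0.454
finger_force: 25.0
```

Request:
{"api": "step_arm", "payload": {
  "motion": [
    {"dp": [0, 0, -30], "twist": [0, 0, 0], "hand": -0.3},
    {"dp": [0, 0, -75], "twist": [0, 0, 0], "hand": -0.3},
    {"dp": [0, 0, -110], "twist": [0, 0, 0], "hand": -0.3},
    {"dp": [0, 0, -110], "twist": [0, 0, 0], "hand": -0.3}
  ]
}}

```text
clock: 21.02
tool_pos: [0.4484, 0.3595, 0.1563]
eef_rot: [0.525, 0.851, 0.003, 0.001]
contact_force: [-0.1, -0.1, -2.0]
opening: 0.449
finger_force: 25.0
```

```bash
python3 - <<'E'
from h import *
go([*B(-.5,75),.155],YAW)
E
```

```text
go dp [-348.3, 30.9, 0.9] tw [0.0045, -0.003, 0.6599] alt [0.004, 0.006, -2.482] pos [0.4484 0.3595 0.1563] yaw_y 26.61 q7 -0.3 t 21.025
```

Request:
{"api": "step_arm", "payload": {
  "motion": [
    {"dp": [-60, 5, 0], "twist": [0, 0, 0.12], "hand": -0.3},
    {"dp": [-120, 10, 0], "twist": [0, 0, 0.25], "hand": -0.3},
    {"dp": [-180, 16, 0], "twist": [0, 0, 0.4], "hand": -0.3},
    {"dp": [-240, 21, 0], "twist": [0, 0, 0.55], "hand": -0.3},
    {"dp": [-300, 27, 0], "twist": [0, 0, 0.66], "hand": -0.3}
  ]
}}

```text
clock: 21.65
tool_pos: [0.6055, 0.1006, 0.1521]
eef_rot: [0.774, 0.633, -0.001, -0.001]
contact_force: [0.9, 0.2, -0.8]
opening: 0.456
finger_force: 25.0
```

```bash
python3 - <<'E'
from h import *
go([*B(-.5,76.5),.090],YAW)
E
```

```text
go dp [-31.1, 33.9, 62.0] tw [-0.0028, 0.0011, -0.0036] alt [0.002, 0.004, 3.138] pos [0.6055 0.1006 0.1521] yaw_y -11.41 q7 -0.33 t 21.65
```

Request:
{"api": "step_arm", "payload": {
  "motion": [
    {"dp": [-31, 33.9, 0], "twist": [0, 0, 0], "hand": -0.3},
    {"dp": [-31, 33.9, 20], "twist": [0, 0, 0], "hand": -0.3},
    {"dp": [-31, 33.9, 62], "twist": [0, 0, 0], "hand": -0.3},
    {"dp": [-31, 33.9, 62], "twist": [0, 0, 0], "hand": -0.3},
    {"dp": [-31, 33.9, 62], "twist": [0, 0, 0], "hand": -0.3}
  ]
}}

```text
clock: 22.28
tool_pos: [0.633, 0.0654, 0.092]
eef_rot: [0.773, 0.635, -0.0, 0.0]
contact_force: [-0.7, -0.1, -0.5]
opening: 0.448
finger_force: 25.0
```

Request:
{"api": "step_arm", "payload": {
  "motion": [
    {"dp": [0, 0, 0], "twist": [0, 0, 0], "hand": -0.3},
    {"dp": [0, 0, 0], "twist": [0, 0, 0], "hand": -0.3},
    {"dp": [0, 0, 0], "twist": [0, 0, 0], "hand": -0.3}
  ]
}}

```text
clock: 22.65
tool_pos: [0.6333, 0.0655, 0.0927]
eef_rot: [0.773, 0.635, 0.001, 0.0]
contact_force: [0.1, 0.7, -1.7]
opening: 0.451
finger_force: 25.0
```

```bash
python3 - <<'E'
from h import *
s=cam('wrist');W=cloud(s);mouths(s,W,O,YAW); held(s,W)
go([*B(-.8,76.5),.0655],YAW)
E
```

```text
mouth base-frame centre [-0.5 93.2] [38.2  6.8] 5.3 mid [-0.5 91.8] 452
held top: n 6158 x max 19.0 y [-22.5  22.7] z -2.9
go dp [-2.2, -0.7, 27.1] tw [0.0008, -0.0004, 0.0] alt [0.001, 0.001, -3.142] pos [0.6332 0.0654 0.0926] yaw_y -11.2 q7 -0.27 t 22.7
```

Request:
{"api": "step_arm", "payload": {
  "motion": [
    {"dp": [-2.4, -0.7, 5], "twist": [0, 0, 0], "hand": -0.3},
    {"dp": [-2.4, -0.7, 9], "twist": [0, 0, 0], "hand": -0.3},
    {"dp": [-2.4, -0.7, 13], "twist": [0, 0, 0], "hand": -0.3},
    {"dp": [-2.4, -0.7, 17], "twist": [0, 0, 0], "hand": -0.3},
    {"dp": [-2.4, -0.7, 17], "twist": [0, 0, 0], "hand": -0.3}
  ]
}}

```text
clock: 23.32
tool_pos: [0.6315, 0.0632, 0.0745]
eef_rot: [0.773, 0.635, -0.0, -0.0]
contact_force: [-0.3, -0.0, -2.9]
opening: 0.452
finger_force: 25.0
```

Request:
{"api": "step_arm", "payload": {
  "motion": [
    {"dp": [0, 0, 3], "twist": [0, 0, 0], "hand": -0.3},
    {"dp": [0, 0, 6], "twist": [0, 0, 0], "hand": -0.3},
    {"dp": [0, 0, 9], "twist": [0, 0, 0], "hand": -0.3},
    {"dp": [0, 0, 10.5], "twist": [0, 0, 0], "hand": -0.3},
    {"dp": [0, 0, 10.5], "twist": [0, 0, 0], "hand": -0.3}
  ]
}}

```text
clock: 23.95
tool_pos: [0.6318, 0.0632, 0.0658]
eef_rot: [0.773, 0.635, 0.0, -0.0]
contact_force: [-2.4, -0.6, 8.1]
opening: 0.449
finger_force: 25.0
```

Request:
{"api": "step_arm", "payload": {
  "motion": [
    {"dp": [0, 0, 0], "twist": [0, 0, 0], "hand": 0.25},
    {"dp": [0, 0, 0], "twist": [0, 0, 0], "hand": 0.25},
    {"dp": [0, 0, -40], "twist": [0, 0, 0], "hand": 0.25},
    {"dp": [0, 0, -95], "twist": [0, 0, 0], "hand": 0.25}
  ]
}}

```text
clock: 24.45
tool_pos: [0.6307, 0.0631, 0.1589]
eef_rot: [0.773, 0.635, -0.002, -0.001]
contact_force: [0.9, -0.5, 0.2]
opening: 0.626
finger_force: 0.0
```

Request:
{"api": "step_arm", "payload": {
  "motion": [
    {"dp": [-60, 8, 0], "twist": [0, 0, 0], "hand": 0},
    {"dp": [-120, 16, 0], "twist": [0, 0, 0], "hand": 0},
    {"dp": [-180, 24, 0], "twist": [0, 0, 0], "hand": 0},
    {"dp": [-240, 32, 0], "twist": [0, 0, 0], "hand": 0},
    {"dp": [-270, 36, 0], "twist": [0, 0, 0], "hand": 0}
  ]
}}

```text
clock: 25.08
tool_pos: [0.6134, -0.2142, 0.1594]
eef_rot: [0.774, 0.633, -0.001, 0.001]
contact_force: [0.7, 1.1, -0.7]
opening: 0.502
finger_force: 0.0
```

Request:
{"api": "step_arm", "payload": {
  "motion": [
    {"dp": [0, 0, 0], "twist": [0, 0, 0], "hand": 0},
    {"dp": [0, 0, 0], "twist": [0, 0, 0], "hand": 0},
    {"dp": [0, 0, 0], "twist": [0, 0, 0], "hand": 0},
    {"dp": [0, 0, 0], "twist": [0, 0, 0], "hand": 0}
  ]
}}

```text
clock: 25.58
tool_pos: [0.6151, -0.207, 0.1595]
eef_rot: [0.772, 0.636, 0.0, -0.0]
contact_force: [-0.5, 0.1, 0.5]
opening: 0.499
finger_force: 0.0
```

```bash
python3 - <<'E'
from h import *
s=cam('wrist');W=cloud(s);save(s,'w6.png')
for c in [(.586,-.248),(.648,-.249)]: print('pin',rect(W,.068,.09,c,.02))
for y in (-75,-25,25,75): print('relay?',y,rect(W,.055,.09,B(0,y),.03))
for k,(x,y) in {'eye0':(53,-75),'eye1':(53,75)}.items(): print(k,B(x,y))
go([.586,-.248,.125],YAW)
E
```

```text
pin (np.int64(681), array([ 586.8, -247.9]), array([17.9, 19.4]), 80.7, array([ 587.1, -247. ]), 76.1)
pin (np.int64(12), array([ 640.8, -249.5]), array([7.6, 0.7]), 81.1, array([ 640.9, -249. ]), 69.6)
relay? -75 (np.int64(0), array([0., 0.]), array([0., 0.]), 0.0, array([nan, nan]), nan)
relay? -25 (np.int64(0), array([0., 0.]), array([0., 0.]), 0.0, array([nan, nan]), nan)
relay? 25 (np.int64(0), array([0., 0.]), array([0., 0.]), 0.0, array([nan, nan]), nan)
relay? 75 (np.int64(0), array([0., 0.]), array([0., 0.]), 0.0, array([nan, nan]), nan)
eye0 [ 0.65542305 -0.09566606]
eye1 [0.6845582  0.05147722]
go dp [-45.4, -20.6, 34.5] tw [-0.0001, -0.0005, 0.0017] alt [0.001, -0.0, -3.14] pos [ 0.615  -0.2074  0.1595] yaw_y -11.1 q7 0.1 t 25.625h.py:20: RuntimeWarning: Mean of empty slice.
  P=W[m][:,:2]; b=cv2.minAreaRect((P*1000).astype(np.float32)); return m.sum(),np.round(b[0],1),np.round(b[1],1),round(b[2],1),np.round(P.mean(0)*1000,1),round(float(np.median(W[m][:,2]))*1000,1)
  ret = um.true_divide(
  return _methods._mean(a, axis=axis, dtype=dtype,
  ret = ret.dtype.type(ret / rcount)
```

View pics/w6.png

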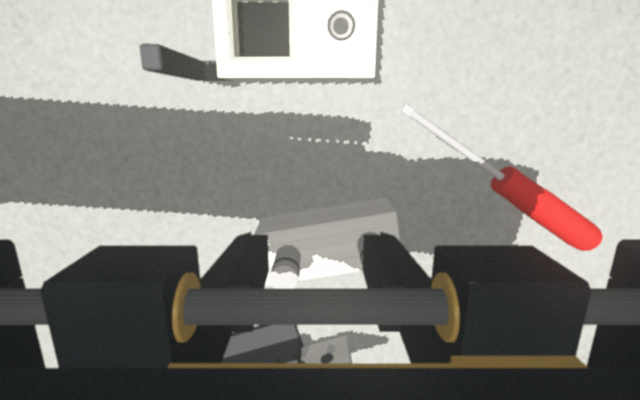

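Socket 0 is at (265,30), left empty since there are only three relays. Eyelet 0 is at (341,25) and pin 0 at (286,262), between the open fingers.

Request:
{"api": "step_arm", "payload": {
  "motion": [
    {"dp": [-45.4, -20.6, 34], "twist": [0, 0, 0], "hand": 0},
    {"dp": [-45.4, -20.6, 34], "twist": [0, 0, 0], "hand": 0},
    {"dp": [-45.4, -20.6, 34], "twist": [0, 0, 0], "hand": 0},
    {"dp": [-45.4, -20.6, 34], "twist": [0, 0, 0], "hand": 0},
    {"dp": [-45.4, -20.6, 34], "twist": [0, 0, 0], "hand": 0}
  ]
}}

```text
clock: 26.25
tool_pos: [0.5867, -0.2482, 0.126]
eef_rot: [0.772, 0.635, 0.001, 0.0]
contact_force: [0.7, -0.1, -0.0]
opening: 0.501
finger_force: 0.0
```

```bash
python3 - <<'E'
from h import *
s=cam('wrist');W=cloud(s);save(s,'w7.png')
st=r.get_state();L=(W-st['tool_pos'])@R.from_quat(st['eef_rot']).as_matrix()*1000
m=(W[...,2]>.06)&(W[...,2]<.09)&(np.abs(L[...,0])<18)&(np.abs(L[...,1])<13);print('pin local',m.sum(),L[m].min(0),L[m].max(0))
go([.586,-.248,.074],YAW)
E
```

```text
pin local 1216 [-11.17208296 -10.15335997  47.88180628] [ 9.56954499 10.04506386 65.90488288]
go dp [0.2, -0.5, 51.9] tw [0.001, -0.0004, 0.0014] alt [0.001, 0.002, -3.14] pos [ 0.5864 -0.2483  0.1259] yaw_y -11.12 q7 0.16 t 26.3
```

View pics/w7.png

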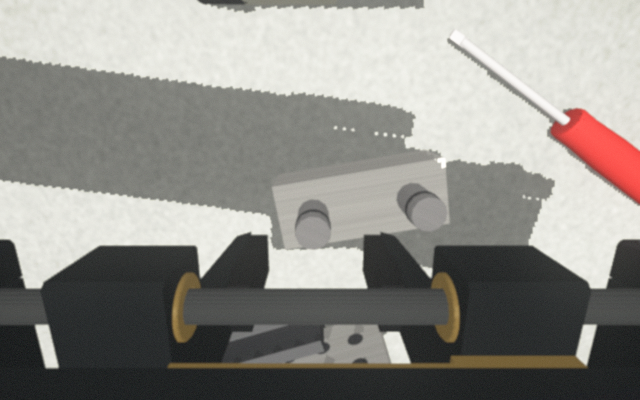

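Both pins are visible at (312,228) and (427,210), and the tool is centred over pin 0. Now the grasp.

Request:
{"api": "step_arm", "payload": {
  "motion": [
    {"dp": [-0.3, 0, 25], "twist": [0, 0, 0], "hand": 0},
    {"dp": [-0.3, 0, 52], "twist": [0, 0, 0], "hand": 0},
    {"dp": [-0.3, 0, 52], "twist": [0, 0, 0], "hand": 0},
    {"dp": [-0.3, 0, 52], "twist": [0, 0, 0], "hand": -0.8},
    {"dp": [-0.3, 0, 52], "twist": [0, 0, 0], "hand": -0.8}
  ]
}}

```text
clock: 26.92
tool_pos: [0.5865, -0.2498, 0.0748]
eef_rot: [0.773, 0.635, 0.001, 0.001]
contact_force: [-0.2, -0.2, -0.2]
opening: 0.299
finger_force: 0.0
```

Request:
{"api": "step_arm", "payload": {
  "motion": [
    {"dp": [0, 0, 0], "twist": [0, 0, 0], "hand": -0.8},
    {"dp": [0, 0, 0], "twist": [0, 0, 0], "hand": -0.8},
    {"dp": [0, 0, -40], "twist": [0, 0, 0], "hand": -0.8},
    {"dp": [0, 0, -65], "twist": [0, 0, 0], "hand": -0.8},
    {"dp": [0, 0, -65], "twist": [0, 0, 0], "hand": -0.8}
  ]
}}

```text
clock: 27.55
tool_pos: [0.5868, -0.2501, 0.1402]
eef_rot: [0.773, 0.635, 0.001, 0.002]
contact_force: [0.4, -0.1, -1.3]
opening: 0.216
finger_force: 25.0
```

```bash
cat >> h.py <<'E'
def heldpin(s,W):
    st=r.get_state();L=(W-st['tool_pos'])@R.from_quat(st['eef_rot']).as_matrix()*1000
    m=(L[...,2]>-30)&(L[...,2]<20)&(np.abs(L[...,0])<14)&(np.abs(L[...,1])<9)
    z=L[m][:,2]; t=np.percentile(z,3); k=m&(L[...,2]<t+4); print('pin in tool: n',m.sum(),'ztop',t.round(1),'x',np.percentile(L[k][:,0],[1,99]).round(1))
E
python3 - <<'E'
from h import *
s=cam('wrist');W=cloud(s);heldpin(s,W)
go([*B(53,-75),.138],YAW)
E
```

```text
pin in tool: n 2407 ztop -23.2 x [-9.2  9.6]
go dp [164.5, 38.5, 0.7] tw [0.001, 0.0001, -0.0] alt [0.0, -0.002, 3.142] pos [ 0.5857 -0.2496  0.1387] yaw_y -11.2 q7 0.16 t 27.6
```

Request:
{"api": "step_arm", "payload": {
  "motion": [
    {"dp": [60, 14, 0], "twist": [0, 0, 0], "hand": -0.8},
    {"dp": [120, 28, 0], "twist": [0, 0, 0], "hand": -0.8},
    {"dp": [145, 38.5, 0], "twist": [0, 0, 0], "hand": -0.8},
    {"dp": [145, 38.5, 0], "twist": [0, 0, 0], "hand": -0.8},
    {"dp": [145, 38.5, 0], "twist": [0, 0, 0], "hand": -0.8}
  ]
}}

```text
clock: 28.22
tool_pos: [0.65, -0.1168, 0.1373]
eef_rot: [0.773, 0.634, -0.002, -0.0]
contact_force: [1.0, 0.4, -0.3]
opening: 0.218
finger_force: 25.0
```

```bash
sed -i 's/(L\[...,2\]>-30)&(L\[...,2\]<20)/(L[...,2]>-6)\&(L[...,2]<8)/' h.py
cat >> h.py <<'E'
def eye(s,W,c):
    """ring of the eyelet: pixels deeper than flange, rays on z=.04 near c"""
    H=s['depth'].shape; v,u=np.mgrid[:H[0],:H[1]]
    P=plane(s,np.stack([u.ravel(),v.ravel()],1),.040).reshape(*H,2)
    m=(W[...,2]<.036)&(np.hypot(P[...,0]-c[0],P[...,1]-c[1])<.011)
    if m.sum()<20: print('eye none',m.sum());return
    Q=P[m]; b=cv2.minAreaRect((Q*1000).astype(np.float32)); print('eye',np.round(b[0],1),np.round(b[1],1),'expected',np.round(c*1000,1),m.sum())
E
python3 - <<'E'
from h import *
s=cam('wrist');W=cloud(s);save(s,'w8.png');heldpin(s,W);eye(s,W,B(53,-75));eye(s,W,B(53,75));mouths(s,W,O,YAW)
for y in (-25,25): print('relay',y,rect(W,.055,.09,B(0,y),.03))
go([*B(53,-75),.138],YAW)
E
```

```text
pin in tool: n 1786 ztop -2.5 x [-3.9 10.7]
eye [655.6 -95. ] [ 9.5 10. ] expected [655.4 -95.7] 190
eye none 0
mouth base-frame centre [  0.3 -74.4] [39.9 39.8] 90.0 mid [  0.3 -74.4] 3214
relay -25 (np.int64(5778), array([614.8, -31.4]), array([49.6, 40.3]), 78.8, array([615.1, -35.7]), 68.5)
relay 25 (np.int64(3199), array([621. ,   1.4]), array([19.5, 40.5]), 81.5, array([6.219e+02, 1.000e-01]), 68.4)
go dp [22.4, 1.1, -0.4] tw [-0.0021, 0.0022, -0.0029] alt [0.003, 0.003, 3.139] pos [ 0.65   -0.1174  0.1376] yaw_y -11.37 q7 -0.03 t 28.275
```

View pics/w8.png

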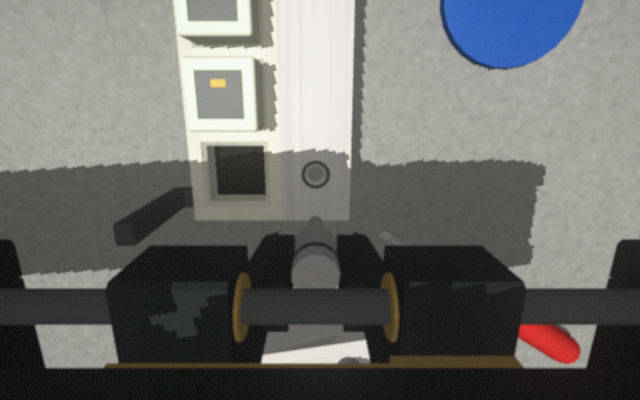

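The pin is held at (315,265) and eyelet 0 is at (315,174). The two seated relays are at (215,90) and above, with tops at 68.5 mm, so they are home.

Request:
{"api": "step_arm", "payload": {
  "motion": [
    {"dp": [22.3, 1.1, 0], "twist": [0, 0, 0], "hand": -0.8},
    {"dp": [22.3, 1.1, 20], "twist": [0, 0, 0], "hand": -0.8},
    {"dp": [22.3, 1.1, 20], "twist": [0, 0, 0], "hand": -0.8},
    {"dp": [22.3, 1.1, 20], "twist": [0, 0, 0], "hand": -0.8},
    {"dp": [22.3, 1.1, 20], "twist": [0, 0, 0], "hand": -0.8}
  ]
}}

```text
clock: 28.9
tool_pos: [0.657, -0.0938, 0.1187]
eef_rot: [0.773, 0.634, 0.0, 0.0]
contact_force: [-0.3, 0.4, -1.1]
opening: 0.217
finger_force: 25.0
```

```bash
python3 - <<'E'
from h import *
s=cam('wrist');W=cloud(s);heldpin(s,W)
go([*B(53,-75.2),.0755],YAW)
E
```

```text
pin in tool: n 1797 ztop -2.7 x [-4.5  9.9]
go dp [-2.5, -1.3, 43.3] tw [0.0007, 0.0002, -0.0006] alt [0.0, -0.001, 3.141] pos [ 0.6571 -0.0937  0.1188] yaw_y -11.24 q7 -0.06 t 28.95
```

Request:
{"api": "step_arm", "payload": {
  "motion": [
    {"dp": [-2.1, -1.4, 2], "twist": [0, 0, 0], "hand": -0.8},
    {"dp": [-2.1, -1.4, 4], "twist": [0, 0, 0], "hand": -0.8},
    {"dp": [-2.1, -1.4, 8], "twist": [0, 0, 0], "hand": -0.8},
    {"dp": [-2.1, -1.4, 13], "twist": [0, 0, 0], "hand": -0.8},
    {"dp": [-2.1, -1.4, 18], "twist": [0, 0, 0], "hand": -0.8}
  ]
}}

```text
clock: 29.58
tool_pos: [0.6551, -0.0948, 0.1]
eef_rot: [0.773, 0.635, -0.0, -0.0]
contact_force: [-0.7, 0.3, -0.7]
opening: 0.217
finger_force: 25.0
```

```bash
python3 - <<'E'
from h import *
go([*B(53,-75.),.0755],YAW);print(r.get_state()['contact_force'])
E
```

```text
go dp [-0.8, 0.5, 24.5] tw [-0.0003, -0.0001, 0.0001] alt [0.0, -0.0, -3.141] pos [ 0.6551 -0.0948  0.1   ] yaw_y -11.19 q7 -0.05 t 29.575
[-0.67484965  0.3222292  -0.73388987]
```

Request:
{"api": "step_arm", "payload": {
  "motion": [
    {"dp": [-0.3, 0, 8], "twist": [0, 0, 0], "hand": -0.8},
    {"dp": [-0.3, 0, 16], "twist": [0, 0, 0], "hand": -0.8},
    {"dp": [-0.3, 0, 22], "twist": [0, 0, 0], "hand": -0.8},
    {"dp": [-0.3, 0, 25.5], "twist": [0, 0, 0], "hand": -0.8},
    {"dp": [-0.3, 0, 25.5], "twist": [0, 0, 0], "hand": -0.8}
  ]
}}

```text
clock: 30.2
tool_pos: [0.6552, -0.0952, 0.075]
eef_rot: [0.773, 0.635, 0.0, 0.0]
contact_force: [-0.0, 0.3, -1.1]
opening: 0.22
finger_force: 25.0
```

Request:
{"api": "step_arm", "payload": {
  "motion": [
    {"dp": [0, 0, 0.5], "twist": [0, 0, 0], "hand": -0.3},
    {"dp": [0, 0, 0.5], "twist": [0, 0, 0], "hand": -0.3},
    {"dp": [0, 0, 0.5], "twist": [0, 0, 0], "hand": -0.3},
    {"dp": [0, 0, -30], "twist": [0, 0, 0], "hand": -0.3},
    {"dp": [0, 0, -65], "twist": [0, 0, 0], "hand": -0.3}
  ]
}}

```text
clock: 30.82
tool_pos: [0.6546, -0.0951, 0.1401]
eef_rot: [0.773, 0.635, -0.001, -0.001]
contact_force: [0.6, -0.2, 0.2]
opening: 0.354
finger_force: 0.0
```

Request:
{"api": "step_arm", "payload": {
  "motion": [
    {"dp": [-60, 8, 0], "twist": [0, 0, 0], "hand": 0},
    {"dp": [-120, 20, 0], "twist": [0, 0, 0], "hand": 0},
    {"dp": [-152, 25, 14], "twist": [0, 0, 0], "hand": 0},
    {"dp": [-152, 25, 14], "twist": [0, 0, 0], "hand": 0},
    {"dp": [-152, 25, 14], "twist": [0, 0, 0], "hand": 0}
  ]
}}

```text
clock: 31.45
tool_pos: [0.6505, -0.2474, 0.126]
eef_rot: [0.772, 0.635, 0.001, -0.001]
contact_force: [0.8, 0.6, 0.4]
opening: 0.501
finger_force: 0.0
```

```bash
cat >> h.py <<'E'
def pinbelow(s,W):
    st=r.get_state();L=(W-st['tool_pos'])@R.from_quat(st['eef_rot']).as_matrix()*1000
    m=(W[...,2]>.072)&(W[...,2]<.08)&(np.abs(L[...,0])<25)&(np.abs(L[...,1])<20)
    print('pin local',m.sum(),L[m].min(0).round(1),L[m].max(0).round(1))
E
python3 - <<'E'
from h import *
s=cam('wrist');W=cloud(s);pinbelow(s,W)
print('pin0 placed',rect(W,.06,.09,B(53,-75),.02))
go([.650,-.2495,.074],YAW)
E
```

```text
pin local 987 [-13.9  -9.6  47.4] [ 5.8  9.9 54.2]
pin0 placed (np.int64(0), array([0., 0.]), array([0., 0.]), 0.0, array([nan, nan]), nan)
go dp [-3.0, -0.4, 52.2] tw [0.0004, -0.0021, 0.0024] alt [0.003, 0.001, -3.139] pos [ 0.6509 -0.2467  0.1262] yaw_y -11.06 q7 0.14 t 31.5h.py:20: RuntimeWarning: Mean of empty slice.
  P=W[m][:,:2]; b=cv2.minAreaRect((P*1000).astype(np.float32)); return m.sum(),np.round(b[0],1),np.round(b[1],1),round(b[2],1),np.round(P.mean(0)*1000,1),round(float(np.median(W[m][:,2]))*1000,1)
  ret = um.true_divide(
  return _methods._mean(a, axis=axis, dtype=dtype,
  ret = ret.dtype.type(ret / rcount)
```

Request:
{"api": "step_arm", "payload": {
  "motion": [
    {"dp": [-3.6, 0, 20], "twist": [0, 0, 0], "hand": 0},
    {"dp": [-3.6, 0, 52], "twist": [0, 0, 0], "hand": 0},
    {"dp": [-3.6, 0, 52], "twist": [0, 0, 0], "hand": 0},
    {"dp": [-3.6, 0, 52], "twist": [0, 0, 0], "hand": -0.8},
    {"dp": [-3.6, 0, 52], "twist": [0, 0, 0], "hand": -0.8}
  ]
}}

```text
clock: 32.12
tool_pos: [0.6503, -0.2528, 0.0752]
eef_rot: [0.773, 0.635, 0.001, 0.001]
contact_force: [-0.4, 0.4, -0.7]
opening: 0.297
finger_force: 0.0
```

Request:
{"api": "step_arm", "payload": {
  "motion": [
    {"dp": [0, 0, 0], "twist": [0, 0, 0], "hand": -0.8},
    {"dp": [0, 0, 0], "twist": [0, 0, 0], "hand": -0.8},
    {"dp": [0, 0, 0], "twist": [0, 0, 0], "hand": -0.8}
  ]
}}

```text
clock: 32.5
tool_pos: [0.65, -0.2529, 0.0751]
eef_rot: [0.773, 0.635, 0.0, 0.001]
contact_force: [-1.3, 0.7, 5.9]
opening: 0.214
finger_force: 25.0
```

Request:
{"api": "step_arm", "payload": {
  "motion": [
    {"dp": [0, 0, -40], "twist": [0, 0, 0], "hand": -0.8},
    {"dp": [0, 0, -85], "twist": [0, 0, 0], "hand": -0.8},
    {"dp": [0, 0, -105], "twist": [0, 0, 0], "hand": -0.8},
    {"dp": [0, 0, -105], "twist": [0, 0, 0], "hand": -0.8}
  ]
}}

```text
clock: 33.0
tool_pos: [0.6499, -0.2529, 0.1799]
eef_rot: [0.773, 0.635, 0.001, 0.001]
contact_force: [0.8, 0.1, 0.0]
opening: 0.216
finger_force: 25.0
```

```bash
python3 - <<'E'
from h import *
s=cam('wrist');W=cloud(s);heldpin(s,W)
go([*B(53,75),.180],YAW)
E
```

```text
pin in tool: n 2008 ztop -4.1 x [-5.  11.3]
go dp [305.1, -24.1, -1.7] tw [-0.001, -0.0003, 0.0001] alt [0.0, -0.002, -3.142] pos [ 0.6489 -0.2525  0.1782] yaw_y -11.2 q7 0.14 t 33.05
```

Request:
{"api": "step_arm", "payload": {
  "motion": [
    {"dp": [60, -5, 0], "twist": [0, 0, 0], "hand": -0.8},
    {"dp": [120, -10, 0], "twist": [0, 0, 0], "hand": -0.8},
    {"dp": [180, -15, 0], "twist": [0, 0, 0], "hand": -0.8},
    {"dp": [240, -20, 0], "twist": [0, 0, 0], "hand": -0.8},
    {"dp": [282, -24, 0], "twist": [0, 0, 0], "hand": -0.8}
  ]
}}

```text
clock: 33.67
tool_pos: [0.6791, 0.0329, 0.1762]
eef_rot: [0.772, 0.636, -0.001, -0.002]
contact_force: [-0.3, -0.1, 0.0]
opening: 0.219
finger_force: 25.0
```

Request:
{"api": "step_arm", "payload": {
  "motion": [
    {"dp": [0, 0, 40], "twist": [0, 0, 0], "hand": -0.8},
    {"dp": [0, 0, 40], "twist": [0, 0, 0], "hand": -0.8},
    {"dp": [0, 0, 40], "twist": [0, 0, 0], "hand": -0.8},
    {"dp": [0, 0, 40], "twist": [0, 0, 0], "hand": -0.8}
  ]
}}

```text
clock: 34.17
tool_pos: [0.6814, 0.0274, 0.1401]
eef_rot: [0.773, 0.634, 0.001, 0.001]
contact_force: [-0.9, -0.3, -0.8]
opening: 0.216
finger_force: 25.0
```

```bash
python3 - <<'E'
from h import *
s=cam('wrist');W=cloud(s);heldpin(s,W);eye(s,W,B(53,75))
print('relay',rect(W,.055,.09,B(0,75),.032))
go([*B(53,75),.118],YAW)
E
```

```text
pin in tool: n 1926 ztop -2.1 x [-5.  11.4]
eye [684.5  51.8] [10.2 10.1] expected [684.6  51.5] 193
relay (np.int64(4998), array([631.9,  55.9]), array([51.8, 40.4]), 78.7, array([634.1,  61.2]), 68.4)
go dp [24.0, -1.6, 22.2] tw [0.002, -0.0003, -0.0013] alt [-0.0, -0.003, 3.14] pos [0.6814 0.0276 0.1402] yaw_y -11.28 q7 -0.23 t 34.225
```

Request:
{"api": "step_arm", "payload": {
  "motion": [
    {"dp": [22.8, -1.6, 0], "twist": [0, 0, 0], "hand": -0.8},
    {"dp": [22.8, -1.6, 20], "twist": [0, 0, 0], "hand": -0.8},
    {"dp": [22.8, -1.6, 20], "twist": [0, 0, 0], "hand": -0.8},
    {"dp": [22.8, -1.6, 20], "twist": [0, 0, 0], "hand": -0.8},
    {"dp": [22.8, -1.6, 20], "twist": [0, 0, 0], "hand": -0.8}
  ]
}}

```text
clock: 34.85
tool_pos: [0.6837, 0.0506, 0.1192]
eef_rot: [0.773, 0.634, 0.0, 0.0]
contact_force: [0.2, 0.0, -0.5]
opening: 0.216
finger_force: 25.0
```

```bash
python3 - <<'E'
from h import *
s=cam('wrist');W=cloud(s);heldpin(s,W)
go([*B(53,73.8),.0755],YAW)
E
```

```text
pin in tool: n 1917 ztop -2.1 x [-4.7 11.6]
go dp [-0.3, 0.6, 43.8] tw [0.0007, 0.0001, -0.0007] alt [0.0, -0.001, 3.141] pos [0.6838 0.0507 0.1193] yaw_y -11.24 q7 -0.26 t 34.9
```

Request:
{"api": "step_arm", "payload": {
  "motion": [
    {"dp": [-0.5, 0.5, 4], "twist": [0, 0, 0], "hand": -0.8},
    {"dp": [-0.5, 0.5, 7], "twist": [0, 0, 0], "hand": -0.8},
    {"dp": [-0.5, 0.5, 11], "twist": [0, 0, 0], "hand": -0.8},
    {"dp": [-0.5, 0.5, 15], "twist": [0, 0, 0], "hand": -0.8},
    {"dp": [-0.5, 0.5, 18], "twist": [0, 0, 0], "hand": -0.8}
  ]
}}

```text
clock: 35.52
tool_pos: [0.6837, 0.0508, 0.1006]
eef_rot: [0.773, 0.635, -0.0, -0.0]
contact_force: [1.1, 0.4, -0.4]
opening: 0.218
finger_force: 25.0
```

Request:
{"api": "step_arm", "payload": {
  "motion": [
    {"dp": [0, 0, 8], "twist": [0, 0, 0], "hand": -0.8},
    {"dp": [0, 0, 16], "twist": [0, 0, 0], "hand": -0.8},
    {"dp": [0, 0, 22], "twist": [0, 0, 0], "hand": -0.8},
    {"dp": [0, 0, 25.5], "twist": [0, 0, 0], "hand": -0.8},
    {"dp": [0, 0, 25.5], "twist": [0, 0, 0], "hand": -0.8}
  ]
}}

```text
clock: 36.15
tool_pos: [0.684, 0.0507, 0.0755]
eef_rot: [0.773, 0.635, 0.0, 0.0]
contact_force: [0.3, 0.3, -0.8]
opening: 0.219
finger_force: 25.0
```

Request:
{"api": "step_arm", "payload": {
  "motion": [
    {"dp": [0, 0, 0.3], "twist": [0, 0, 0], "hand": -0.4},
    {"dp": [0, 0, 0.3], "twist": [0, 0, 0], "hand": -0.4},
    {"dp": [0, 0, 0.3], "twist": [0, 0, 0], "hand": -0.4},
    {"dp": [0, 0, -40], "twist": [0, 0, 0], "hand": -0.4},
    {"dp": [0, 0, -100], "twist": [0, 0, 0], "hand": -0.4}
  ]
}}

```text
clock: 36.78
tool_pos: [0.6824, 0.0506, 0.1747]
eef_rot: [0.773, 0.635, -0.002, -0.001]
contact_force: [0.5, 1.0, 0.2]
opening: 0.299
finger_force: 0.0
```

```bash
python3 - <<'E'
from h import *
p=B(10,-60);go([*p,.26],YAW);go([*p,.26],YAW+np.pi/2)
E
```

```text
go dp [-133.9, -41.5, -85.0] tw [-0.0044, 0.0013, 0.0] alt [-0.002, -0.007, -3.142] pos [0.6824 0.0506 0.1747] yaw_y -11.2 q7 -0.26 t 36.775
go dp [-133.9, -41.5, -85.0] tw [-0.0044, -0.0024, -1.5707] alt [-0.002, 0.004, 1.571] pos [0.6824 0.0506 0.1747] yaw_y -11.2 q7 -0.26 t 36.775
```

Request:
{"api": "step_arm", "payload": {
  "motion": [
    {"dp": [-50, -43, -85], "twist": [0, 0, 0], "hand": 0},
    {"dp": [-50, -43, -85], "twist": [0, 0, 0], "hand": 0},
    {"dp": [-50, -43, -85], "twist": [0, 0, 0], "hand": 0},
    {"dp": [-50, -43, -85], "twist": [0, 0, 0], "hand": 0}
  ]
}}

```text
clock: 37.28
tool_pos: [0.632, 0.0108, 0.2599]
eef_rot: [0.773, 0.635, 0.0, -0.001]
contact_force: [0.3, -0.3, 0.1]
opening: 0.501
finger_force: 0.0
```

```bash
python3 - <<'E'
from h import *
s=cam('wrist');W=cloud(s);save(s,'w9.png')
for y in (-75,75): print('pin',y,rect(W,.06,.09,B(53,y),.018))
for y in (-25,25,75): print('relay',rect(W,.055,.09,B(0,y),.024))
go([.50,-.33,.27],np.radians(-83.3))
E
```

```text
pin -75 (np.int64(325), array([655. , -93.9]), array([20.2, 15.9]), 85.2, array([655.1, -91.9]), 75.8)
pin 75 (np.int64(438), array([685.6,  52.7]), array([19.1, 19.9]), 78.6, array([685. ,  52.9]), 76.4)
relay (np.int64(1536), array([613.9, -37. ]), array([40.2, 39.2]), 78.9, array([614.1, -35.1]), 68.4)
relay (np.int64(1664), array([623.1,  13.2]), array([39.3, 39.6]), 79.2, array([623.4,  13.8]), 68.6)
relay (np.int64(1845), array([633.1,  61.5]), array([39.6, 39.8]), 78.9, array([633.2,  62.1]), 68.6)
go dp [-360.2, -63.5, -10.9] tw [-0.0019, 0.0007, 1.2597] alt [-0.001, -0.002, -1.882] pos [0.6318 0.0112 0.2592] yaw_y -11.13 q7 -0.21 t 37.325
```

View pics/w9.png

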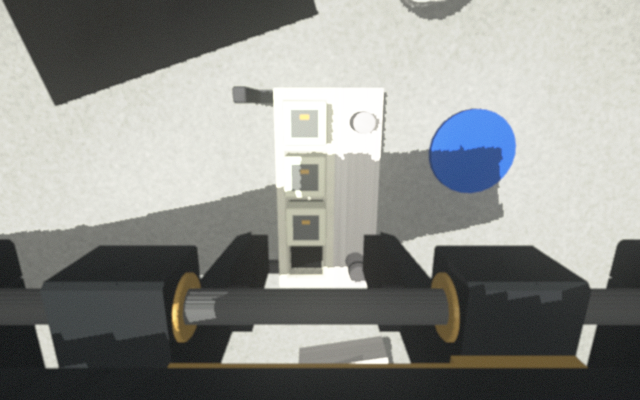

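The picture shows relays seated at (304,122), (304,175) and (306,225), and pin heads at (364,122) and (357,265), all at home height. Now the guard.

Request:
{"api": "step_arm", "payload": {
  "motion": [
    {"dp": [-384, -28, -11], "twist": [0, 0, 1.26], "hand": 0},
    {"dp": [-384, -28, -11], "twist": [0, 0, 1.26], "hand": 0},
    {"dp": [-384, -28, -11], "twist": [0, 0, 1.26], "hand": 0},
    {"dp": [-384, -28, -11], "twist": [0, 0, 1.26], "hand": 0},
    {"dp": [-384, -28, -11], "twist": [0, 0, 1.26], "hand": 0}
  ]
}}

```text
clock: 37.95
tool_pos: [0.5491, -0.2919, 0.2676]
eef_rot: [0.977, 0.215, -0.001, -0.001]
contact_force: [0.8, -1.0, -0.4]
opening: 0.5
finger_force: 0.0
```

```bash
python3 - <<'E'
from h import *
go([.53,-.36,.27],np.radians(-83.3))
E
```

```text
go dp [-46.0, 53.8, -2.4] tw [-0.0018, 0.0015, 0.3167] alt [-0.002, -0.003, -2.825] pos [ 0.5491 -0.2919  0.2676] yaw_y -65.15 q7 -0.47 t 37.95
```

Request:
{"api": "step_arm", "payload": {
  "motion": [
    {"dp": [-46, 54, -2], "twist": [0, 0, 0.317], "hand": 0},
    {"dp": [-46, 54, -2], "twist": [0, 0, 0.317], "hand": 0},
    {"dp": [-46, 54, -2], "twist": [0, 0, 0.317], "hand": 0},
    {"dp": [-46, 54, -2], "twist": [0, 0, 0.317], "hand": 0},
    {"dp": [-46, 54, -2], "twist": [0, 0, 0.317], "hand": 0}
  ]
}}

```text
clock: 38.58
tool_pos: [0.5313, -0.3579, 0.2709]
eef_rot: [0.998, 0.062, -0.0, -0.001]
contact_force: [0.0, -0.7, -0.5]
opening: 0.502
finger_force: 0.0
```

```bash
python3 - <<'E'
from h import *
s=cam('wrist');W=cloud(s);save(s,'w10.png')
g=rect(W,.128,.145,(.492,-.371),.15);print('guard top',g)
m=(W[...,2]>.12)&(W[...,2]<.145)&(np.hypot(W[...,0]-.492,W[...,1]+.371)<.15)
Q=W[m];a=np.polyfit(Q[:,0],Q[:,1],1);print('slope deg',np.degrees(np.arctan(a[0])),'y at .492',np.polyval(a,.492),'x range',np.percentile(Q[:,0],[.2,99.8]))
go([.492,-.371,.17],np.arctan(a[0])-np.pi/2)
E
```

```text
guard top (np.int64(2513), array([ 496. , -372.9]), array([246.8,   8.1]), 6.9, array([ 520.7, -369.8]), 136.1)
slope deg 6.8635585843079845 y at .492 -0.3731768695655767 x range [0.37461631 0.61831004]
go dp [-40.5, 8.0, 101.1] tw [-0.001, -0.0001, 0.0042] alt [0.0, -0.001, -3.137] pos [ 0.5312 -0.3582  0.2711] yaw_y -82.9 q7 -0.62 t 38.625
```

View pics/w10.png

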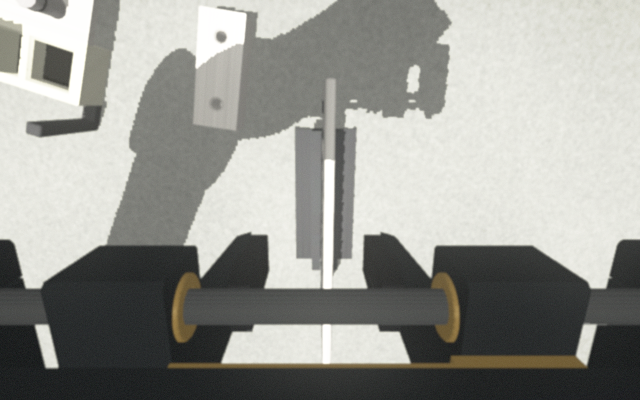

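The guard's upper edge runs from (330,80) to (325,365), right between the open fingers. It is at z 136 mm with its centre near (0.494,-0.373).

Request:
{"api": "step_arm", "payload": {
  "motion": [
    {"dp": [-38.4, 10.2, 40], "twist": [0, 0, 0.004], "hand": 0},
    {"dp": [-38.4, 10.2, 85], "twist": [0, 0, 0.004], "hand": 0},
    {"dp": [-38.4, 10.2, 85], "twist": [0, 0, 0.004], "hand": 0},
    {"dp": [-38.4, 10.2, 85], "twist": [0, 0, 0.004], "hand": 0},
    {"dp": [-38.4, 10.2, 85], "twist": [0, 0, 0.004], "hand": 0}
  ]
}}

```text
clock: 39.25
tool_pos: [0.495, -0.3749, 0.1884]
eef_rot: [0.998, 0.059, 0.002, 0.001]
contact_force: [-0.7, 0.1, 0.1]
opening: 0.497
finger_force: 0.0
```

```bash
python3 - <<'E'
from h import *
s=cam('wrist');W=cloud(s)
m=(W[...,2]>.12)&(W[...,2]<.145)&(np.hypot(W[...,0]-.492,W[...,1]+.371)<.15)
Q=W[m];a=np.polyfit(Q[:,0],Q[:,1],1);print('slope deg',np.degrees(np.arctan(a[0])),'y at .4944',np.polyval(a,.4944),'x range',np.percentile(Q[:,0],[.2,99.8]))
go([.4944,np.polyval(a,.4944),.125],np.arctan(a[0])-np.pi/2)
E
```

```text
slope deg 6.89878580903234 y at .4944 -0.3731234158788144 x range [0.40899506 0.60914613]
go dp [-0.3, -1.8, 63.2] tw [0.0021, -0.0026, -0.0026] alt [-0.004, -0.003, 3.139] pos [ 0.4948 -0.3748  0.1882] yaw_y -83.25 q7 -0.53 t 39.3
```

Request:
{"api": "step_arm", "payload": {
  "motion": [
    {"dp": [-0.3, -1.6, 0], "twist": [0, 0, 0], "hand": 0},
    {"dp": [-0.3, -1.6, 30], "twist": [0, 0, 0], "hand": 0},
    {"dp": [-0.3, -1.6, 63], "twist": [0, 0, 0], "hand": 0},
    {"dp": [-0.3, -1.6, 63], "twist": [0, 0, 0], "hand": 0},
    {"dp": [-0.3, -1.6, 63], "twist": [0, 0, 0], "hand": 0}
  ]
}}

```text
clock: 39.92
tool_pos: [0.4936, -0.3734, 0.1246]
eef_rot: [0.998, 0.058, 0.001, 0.001]
contact_force: [0.5, -0.8, 0.5]
opening: 0.504
finger_force: 0.0
```

Request:
{"api": "step_arm", "payload": {
  "motion": [
    {"dp": [0, 0, 0], "twist": [0, 0, 0], "hand": -1},
    {"dp": [0, 0, 0], "twist": [0, 0, 0], "hand": -1},
    {"dp": [0, 0, 0], "twist": [0, 0, 0], "hand": -1},
    {"dp": [0, 0, 0], "twist": [0, 0, 0], "hand": -1},
    {"dp": [0, 0, 0], "twist": [0, 0, 0], "hand": -1}
  ],
  "force": 40
}}

```text
clock: 40.55
tool_pos: [0.4932, -0.373, 0.1236]
eef_rot: [0.998, 0.058, 0.0, 0.0]
contact_force: [0.3, 0.3, 0.9]
opening: 0.086
finger_force: 40.0
```

```bash
python3 - <<'E'
from h import *
st=r.get_state();print(st['opening']*88,st['finger_force'],st['contact_force'])
go([.4944,-.373,.125],np.radians(-83.1))
E
```

```text
7.53081048452509 39.99974015168846 [0.29939377 0.26597107 0.88735704]
go dp [1.2, 0.2, -1.4] tw [0.0003, -0.0003, -0.0035] alt [-0.001, -0.0, 3.138] pos [ 0.4932 -0.373   0.1236] yaw_y -83.3 q7 -0.49 t 40.55
```

Request:
{"api": "step_arm", "payload": {
  "motion": [
    {"dp": [0, 0, -15], "twist": [0, 0, 0], "hand": -1},
    {"dp": [0, 0, -35], "twist": [0, 0, 0], "hand": -1},
    {"dp": [0, 0, -65], "twist": [0, 0, 0], "hand": -1},
    {"dp": [0, 0, -95], "twist": [0, 0, 0], "hand": -1},
    {"dp": [0, 0, -116], "twist": [0, 0, 0], "hand": -1}
  ]
}}

```text
clock: 41.18
tool_pos: [0.493, -0.3728, 0.2413]
eef_rot: [0.998, 0.058, 0.0, 0.0]
contact_force: [1.0, 0.1, -2.2]
opening: 0.086
finger_force: 40.0
```

```bash
python3 - <<'E'
from h import *
st=r.get_state();print(st['opening']*88,st['contact_force'])
go([*B(-120,-1.2),.24],YAW)
E
```

```text
7.5288653769073575 [ 0.98051889  0.08149719 -2.17058883]
go dp [51.6, -379.8, 1.2] tw [0.0009, -0.0003, -1.2588] alt [-0.0, -0.001, 1.883] pos [ 0.493  -0.3728  0.2413] yaw_y -83.32 q7 -0.55 t 41.175
```

Request:
{"api": "step_arm", "payload": {
  "motion": [
    {"dp": [5, -38, 0], "twist": [0, 0, -0.12], "hand": -1},
    {"dp": [10, -76, 0], "twist": [0, 0, -0.25], "hand": -1},
    {"dp": [15, -114, 0], "twist": [0, 0, -0.38], "hand": -1},
    {"dp": [20, -152, 0], "twist": [0, 0, -0.5], "hand": -1},
    {"dp": [26, -190, 0], "twist": [0, 0, -0.63], "hand": -1}
  ]
}}

```text
clock: 41.8
tool_pos: [0.4963, -0.1798, 0.24]
eef_rot: [0.93, 0.367, -0.0, -0.0]
contact_force: [0.9, -0.1, -2.4]
opening: 0.092
finger_force: 40.0
```

```bash
python3 - <<'E'
from h import *
go([*B(-120,-1.2),.24],YAW)
E
```

```text
go dp [132.4, -136.5, 0.0] tw [-0.0001, -0.0, -0.6248] alt [-0.0, 0.0, 2.517] pos [ 0.4963 -0.1798  0.24  ] yaw_y -47.0 q7 -0.34 t 41.8
```

Request:
{"api": "step_arm", "payload": {
  "motion": [
    {"dp": [27, -27, 0], "twist": [0, 0, -0.12], "hand": -1},
    {"dp": [54, -54, 0], "twist": [0, 0, -0.25], "hand": -1},
    {"dp": [81, -82, 0], "twist": [0, 0, -0.38], "hand": -1},
    {"dp": [107, -110, 0], "twist": [0, 0, -0.5], "hand": -1},
    {"dp": [132.4, -136.5, 0], "twist": [0, 0, -0.625], "hand": -1}
  ]
}}

```text
clock: 42.42
tool_pos: [0.5008, 0.0101, 0.24]
eef_rot: [0.773, 0.635, -0.0, 0.0]
contact_force: [0.9, -0.6, -2.9]
opening: 0.086
finger_force: 40.0
```

Request:
{"api": "step_arm", "payload": {
  "motion": [
    {"dp": [0, 0, 0], "twist": [0, 0, 0], "hand": -1},
    {"dp": [0, 0, 0], "twist": [0, 0, 0], "hand": -1},
    {"dp": [0, 0, 0], "twist": [0, 0, 0], "hand": -1}
  ]
}}

```text
clock: 42.8
tool_pos: [0.5011, 0.0075, 0.2396]
eef_rot: [0.775, 0.632, -0.0, 0.0]
contact_force: [-0.9, -1.0, -1.7]
opening: 0.088
finger_force: 40.0
```

```bash
cat >> h.py <<'E'
def tilt(bx,by,z,th):
    """delta to pose with tool y along base x, tipped by th about base y, TCP at base (bx,by), height z"""
    st=r.get_state();Q=R.from_quat(st['eef_rot']);M=Q.as_matrix()
    Y=np.array([np.cos(YAW),np.sin(YAW),0]);Z=np.array([0,0,-1.]);X=np.cross(Y,Z)
    T=R.from_rotvec(th*X)*R.from_matrix(np.stack([X,Y,Z],1))
    p=np.array([*B(bx,by),z]);d=st['tool_pos']-np.array([*O,0]);c,q=np.cos(YAW),np.sin(YAW)
    print('base pos',np.round([(d[0]*c+d[1]*q)*1e3,(-d[0]*q+d[1]*c)*1e3,d[2]*1e3],1),'tilt',np.degrees(np.arcsin(M[:2,2]@-Y[:2])).round(2),'F',st['contact_force'].round(1),'q',st['q'].round(2),'grip',round(st['opening']*88,1))
    print('dp',np.round(M.T@(p-st['tool_pos'])*1e3,1).tolist(),'tw',np.round((Q.inv()*T).as_rotvec(),4).tolist())
def guardline(s,W):
    d=W-np.array([*O,0]);c,q=np.cos(YAW),np.sin(YAW);bx=(d[...,0]*c+d[...,1]*q)*1e3;by=(-d[...,0]*q+d[...,1]*c)*1e3;return bx,by,W[...,2]*1e3
E
python3 - <<'E'
from h import *
s=cam('wrist');W=cloud(s);bx,by,z=guardline(s,W)
m=(z>240)&(z<262)&(np.abs(bx+120)<25)&(np.abs(by)>25)&(np.abs(by)<150)
print(m.sum(),np.polyfit(by[m],bx[m],1),'y',np.percentile(by[m],[.2,99.8]),'z',np.median(z[m]))
tilt(-90,-1.2,.145,np.radians(13))
E
```

```text
5811 [ 5.22123381e-03 -1.17211091e+02] y [-34.91940662  93.03245457] z 252.26722093851572
base pos [-118.5   -3.7  239.6] tilt -0.01 F [ 0.3  0.2 -3. ] q [-0.17  0.56  0.09  1.97 -0.08  0.62 -0.22] grip 7.7
dp [2.7, 28.4, 94.6] tw [0.2271, 0.0001, -0.0063]
```

Request:
{"api": "step_arm", "payload": {
  "motion": [
    {"dp": [1, 8, 25], "twist": [0.06, 0, -0.006], "hand": -1},
    {"dp": [2, 15, 50], "twist": [0.12, 0, -0.006], "hand": -1},
    {"dp": [2.7, 22, 75], "twist": [0.17, 0, -0.006], "hand": -1},
    {"dp": [2.7, 28.4, 94.6], "twist": [0.227, 0, -0.006], "hand": -1},
    {"dp": [2.7, 28.4, 94.6], "twist": [0.227, 0, -0.006], "hand": -1}
  ]
}}

```text
clock: 43.48
tool_pos: [0.5298, 0.0047, 0.1433]
eef_rot: [0.768, 0.631, -0.072, -0.088]
contact_force: [-0.3, 0.1, -3.1]
opening: 0.084
finger_force: 40.0
```

Request:
{"api": "step_arm", "payload": {
  "motion": [
    {"dp": [0, 0, 0], "twist": [0, 0, 0], "hand": -1},
    {"dp": [0, 0, 0], "twist": [0, 0, 0], "hand": -1}
  ]
}}

```text
clock: 43.72
tool_pos: [0.5294, 0.0061, 0.1459]
eef_rot: [0.767, 0.632, -0.071, -0.087]
contact_force: [0.3, 0.7, -2.3]
opening: 0.088
finger_force: 40.0
```

```bash
python3 - <<'E'
from h import *
tilt(-68,-1.2,.120,np.radians(13))
E
```

```text
base pos [-90.4   0.4 145.9] tilt 12.92 F [ 0.3  0.7 -2.3] q [-0.09  0.82  0.04  1.76 -0.12  0.78 -0.16] grip 7.7
dp [-1.6, 27.6, 20.3] tw [0.0015, -0.0005, 0.0025]
```

Request:
{"api": "step_arm", "payload": {
  "motion": [
    {"dp": [-0.5, 9, 7], "twist": [0, 0, 0], "hand": -1},
    {"dp": [-1, 18, 14], "twist": [0.001, 0, 0.002], "hand": -1},
    {"dp": [-1.6, 27.6, 20.3], "twist": [0.001, 0, 0.002], "hand": -1},
    {"dp": [-1.6, 27.6, 20.3], "twist": [0.001, 0, 0.002], "hand": -1},
    {"dp": [-1.6, 27.6, 20.3], "twist": [0.001, 0, 0.002], "hand": -1}
  ]
}}

```text
clock: 44.35
tool_pos: [0.5509, 0.0003, 0.1187]
eef_rot: [0.768, 0.631, -0.072, -0.088]
contact_force: [0.0, 0.1, -2.3]
opening: 0.086
finger_force: 40.0
```

```bash
python3 - <<'E'
from h import *
tilt(-61,-1.2,.1165,np.radians(13))
s=cam('scene');save(s,'s2.png')
E
```

```text
base pos [-68.1  -1.2 118.7] tilt 13.1 F [ 0.   0.1 -2.3] q [-0.07  0.88  0.04  1.7  -0.12  0.78 -0.15] grip 7.6
dp [-0.0, 7.5, 0.5] tw [-0.0018, -0.0001, 0.0005]
```

View pics/s2.png

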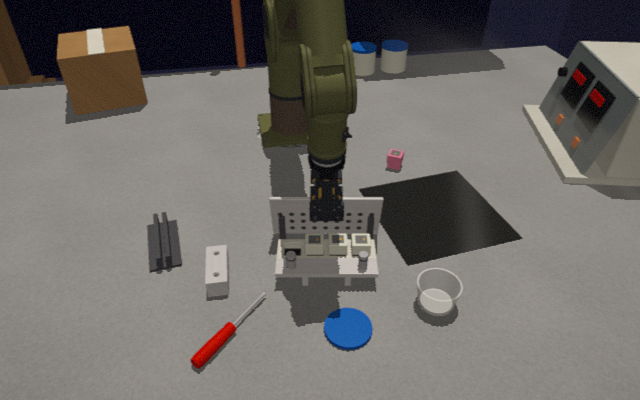

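The guard (270–382, 197–235) is in front of the posts, tipped towards the relays, with everything else in place. Next it goes down onto the bench and against the posts.

Request:
{"api": "step_arm", "payload": {
  "motion": [
    {"dp": [0, 4, 0.5], "twist": [-0.001, 0, 0], "hand": -1},
    {"dp": [0, 7.5, 1.5], "twist": [-0.001, 0, 0], "hand": -1},
    {"dp": [0, 7.5, 2.5], "twist": [-0.001, 0, 0], "hand": -1},
    {"dp": [0, 7.5, 2.5], "twist": [-0.001, 0, 0], "hand": -1},
    {"dp": [0, 7.5, 2.5], "twist": [-0.001, 0, 0], "hand": -1}
  ]
}}

```text
clock: 45.02
tool_pos: [0.5587, -0.0011, 0.1154]
eef_rot: [0.768, 0.631, -0.071, -0.087]
contact_force: [1.7, -0.1, 5.8]
opening: 0.091
finger_force: 40.0
```

```bash
python3 - <<'E'
from h import *
tilt(-57,-1.2,.1155,np.radians(13))
E
```

```text
base pos [-60.3  -1.1 115.4] tilt 12.88 F [ 1.7 -0.1  5.8] q [-0.07  0.89  0.04  1.68 -0.12  0.79 -0.15] grip 8.0
dp [-0.1, 3.2, -0.8] tw [0.0021, -0.0006, 0.0005]
```

Request:
{"api": "step_arm", "payload": {
  "motion": [
    {"dp": [0, 1.5, -0.8], "twist": [0, 0, 0], "hand": -1},
    {"dp": [0, 3, -0.8], "twist": [0, 0, 0], "hand": -1},
    {"dp": [0, 4, -0.8], "twist": [0, 0, 0], "hand": -1},
    {"dp": [0, 4, -0.8], "twist": [0, 0, 0], "hand": -1}
  ]
}}

```text
clock: 45.52
tool_pos: [0.5606, -0.0015, 0.115]
eef_rot: [0.767, 0.631, -0.073, -0.089]
contact_force: [-0.9, 0.8, 8.1]
opening: 0.089
finger_force: 40.1
```

```bash
python3 - <<'E'
from h import *
tilt(-57,-1.2,.1155,np.radians(13))
E
```

```text
base pos [-58.3  -1.1 115. ] tilt 13.19 F [-0.9  0.8  8.1] q [-0.07  0.89  0.04  1.67 -0.12  0.8  -0.15] grip 7.8
dp [-0.1, 1.2, -0.8] tw [-0.0032, -0.0001, 0.0006]
```

Request:
{"api": "step_arm", "payload": {
  "motion": [
    {"dp": [0, 0.5, -1], "twist": [0, 0, 0], "hand": -1},
    {"dp": [0, 1, -1], "twist": [0, 0, 0], "hand": -1},
    {"dp": [0, 1.5, -1], "twist": [0, 0, 0], "hand": -1},
    {"dp": [0, 1.5, -1], "twist": [0, 0, 0], "hand": -1}
  ]
}}

```text
clock: 46.02
tool_pos: [0.5608, -0.0016, 0.1151]
eef_rot: [0.767, 0.631, -0.074, -0.09]
contact_force: [-5.8, 2.0, 6.6]
opening: 0.086
finger_force: 40.1
```

```bash
python3 - <<'E'
from h import *
tilt(-57,-1.2,.1155,np.radians(13))
E
```

```text
base pos [-58.1  -1.1 115.1] tilt 13.36 F [-5.8  2.   6.6] q [-0.07  0.9   0.04  1.67 -0.12  0.81 -0.15] grip 7.6
dp [-0.1, 0.9, -0.7] tw [-0.0063, 0.0002, 0.0008]
```

Request:
{"api": "step_arm", "payload": {
  "motion": [
    {"dp": [0, -0.5, 0], "twist": [0, 0, 0], "hand": -1},
    {"dp": [0, -0.5, 0], "twist": [0, 0, 0], "hand": -0.7},
    {"dp": [0, -0.5, 0], "twist": [0, 0, 0], "hand": -0.4},
    {"dp": [0, -0.5, 0], "twist": [0, 0, 0], "hand": -0.2},
    {"dp": [0, -0.5, 0], "twist": [0, 0, 0], "hand": -0.2}
  ]
}}

```text
clock: 46.65
tool_pos: [0.5635, -0.0023, 0.1153]
eef_rot: [0.768, 0.631, -0.071, -0.087]
contact_force: [0.1, 1.0, 0.0]
opening: 0.399
finger_force: 0.0
```

Request:
{"api": "step_arm", "payload": {
  "motion": [
    {"dp": [0, 0, -15], "twist": [0, 0, 0], "hand": -0.2},
    {"dp": [0, 0, -35], "twist": [0, 0, 0], "hand": -0.2},
    {"dp": [0, 0, -80], "twist": [0, 0, 0], "hand": -0.2},
    {"dp": [0, 0, -130], "twist": [0, 0, 0], "hand": -0.2},
    {"dp": [0, 0, -130], "twist": [0, 0, 0], "hand": -0.2}
  ]
}}

```text
clock: 47.28
tool_pos: [0.5951, -0.0083, 0.2467]
eef_rot: [0.768, 0.631, -0.068, -0.084]
contact_force: [-1.0, 0.0, -0.5]
opening: 0.4
finger_force: 0.0
```

```bash
python3 - <<'E'
from h import *
s=cam('wrist');W=cloud(s);save(s,'w11.png');bx,by,z=guardline(s,W)
m=(z>110)&(z<135)&(np.abs(bx+55)<30)&(np.abs(by)<150)
print('guard top',m.sum(),'x',np.percentile(bx[m],[1,50,99]),'y',np.percentile(by[m],[.2,99.8]),'zmax',np.percentile(z[m],99))
t=cam('top');bx,by,z=guardline(t,cloud(t))
m=(z>110)&(z<135)&(np.abs(bx+55)<35)&(np.abs(by)<150)
print('top cam',m.sum(),'x',np.median(bx[m]) if m.sum() else None,'y',np.percentile(by[m],[1,99]) if m.sum() else None)
S=cam('scene');save(S,'s3.png')
EOF_=0
E
```

```text
guard top 3052 x [-58.19709591 -53.89989171 -50.34309971] y [-124.0501689   123.41461177] zmax 129.28585018728688
top cam 20 x -59.48757861498501 y [-127.70187536 -119.5982278 ]
```

View pics/s3.png

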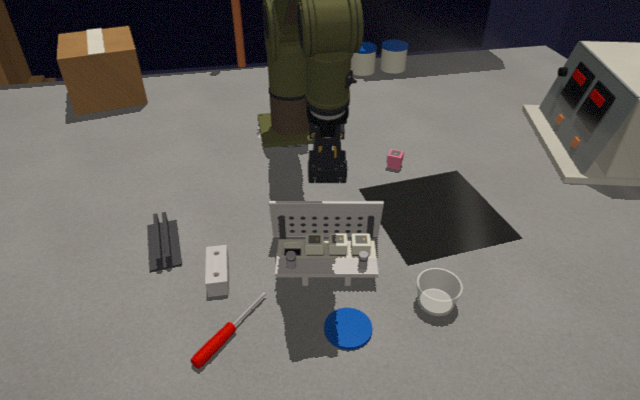

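The guard leans on the posts (both visible at 281,228 and 367,228) and is centred to within 1 mm. All relays and pins are in place and the gripper is clear, so I'm handing in.

```bash
python3 -c "
from plant import r
print(r.finish_job())"
```

```text
the job is handed in; nothing more can be done
None
```

The job is handed in at about 47 s on the robot's clock: all three relays on the mat are fully home in their own sockets (one socket stays empty), and both pins are right through the eyelets. The guard then went on last, centred to within 1 mm against the posts with its top tipped towards the relays; I left the cup, lid, screwdriver and pink look-alike alone.

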